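# Ready the damper dyno for the next batch

### The arm

A 6-joint arm with a two-finger parallel gripper is mounted at the origin on the work surface. World frame = base frame: x ahead of the robot, y to its left, z up, the work surface at z = 0. Lengths are in m, angles in rad, forces in N, time in s.
With the tool pointing down it reaches from about 0.25 to 0.725 m from the base axis. Payload 4 kg.
Tool frame: the origin (TCP) lies midway between the tips of the shut fingers; the grasp point (between the pads) lies bot.tcp_to_grasp behind it (bot.tcp_to_grasp is the distance from the TCP to the grasp point, in m); z points along the fingers, y is the line along which they close (so a half turn about z gives the same grasp; the last joint's range is limited). The gripper opens to 85 mm and grips with 20 to 120 N. Pads are 22 mm wide; open, the fingers measure 114 mm over their backs; the gripper's body (76 mm by 85 mm) begins 54 mm behind the grasp point. The pads swing forward as they close: fully open they stand 13 mm farther back than shut.
Start: joints at [-1.235, 0.241, 0.005, 1.335, 0, 1.571], TCP at [0.165, -0.472, 0.231] pointing down, gripper open.
Joint ranges: [-2.72, 2.72], [-1.05, 1.87], [-1.09, 1.28], [-1.99, 2.15], [-1.42, 1.44], [-3.14, 3.14]. Speed limits (rad/s): [2.79, 2.79, 3.14, 3.14, 3.14, 3.14].

### API

Orientations are given as a unit quaternion [x, y, z, w].
In Python, from workcell import readout, camera, bot gives the robot as it stands. The module is installed in compiled form; this text tells all that it offers.
- The arm moves only by the tool jog_arm, never from a script. Its argument "motion" is a list of rows, each an object of numbers: "x", "y", "z": the shift along the tool's x, y, z in mm; "spin": the turn about the tool's z in degrees; "fingers": the closure, from -1 (fully open) to 1 (shut). A call has 1 to 8 rows; each row is the pose to reach, as a shift and turn from the pose commanded when the call began, along the tool's axes at that moment; what a row does not reach only later rows make up. A row lasts 1/8 s, in which the tool goes at most 62.5 mm and 10.7 degrees, less where a joint would pass 70% of its speed; a pose out of reach is approached as far as the arm can. A call with a gripper value outside its range is refused whole. The fingers move at their own pace and stop on an object; the grip force is fixed at half the most. Time passes only in rows, so rows that repeat a pose let the fingers close. It gives the time, the measured TCP pose, the force, the opening and the grip force at its end, in the units of the state.
- readout.get_obs(): the state, without advancing time (a new reading comes with each control period).
- camera(name): name is "scene" or "side" or "wrist"; returns a dict with "pixels" (480x640x3 uint8, red, green, blue), "K" (3x3 intrinsics, pixels), "dist" ([k1, k2, p1, p2, k3] as OpenCV has them; the pictures are not rectified), "rvec" (rotation vector, rad) and "tvec" (3), from world to camera coordinates, as OpenCV has them. Camera axes: x right, y down, z forward; pixel columns grow to the right and rows downward; lengths in m; the calibration is good to about 2 mm. A picture is of the moment at which its call begins. There is no depth.
- bot.job_done(): hands the job in; it is judged then, once.
The state is a dict: "clock": time; "joint_pos": joint angles; "joint_vel": joint speeds; "tau": joint torques, N m; "eef_pos": TCP position; "tool_rot": TCP orientation; "ft_force": force on the tool from outside, world axes, zero at the start; "ft_torque": the same for the moment, N m; "grip_width": finger opening in m; "grasp_force": force on a finger pad.
Only numpy, scipy, OpenCV 4.12 (cv2) and the standard library are available. Lean on these libraries where they do the work, as an engineer would, in place of code of your own. Each camera call takes 0.05 s, during which the arm holds its last target. There are 200 camera calls.

### The job

Get the damper test bench ready: first turn the crank wheel until its yellow mark, hidden in the blue housing, stands at the very top. After that, in any order, swing the red-knobbed pickup arm until its tip is right over the green clip, and lay every gold damper from the mat in the grey rack, one to a lane, flat between its orange posts. When all that is so, press the green button fully down, let go of everything, and leave the spring, bottle, wrench and screwdriver where they are.

Things in the scene. Friction and masses are not known exactly. Their poses are not given: they have to be found in the camera images.
- crank_wheel (a joint): aluminium wheel, 170 mm across, 24 mm thick, upright on a level axle; lower half (and the mark at first) hidden in a blue housing 210 x 98 mm, 130 mm high. Pinch the rim across its faces from above; several strokes. Rad, any number of turns: 0 or any whole turn = yellow mark straight up; positive moves the top along the housing's +x. Turns both ways, friction 0.2 N m, stays where let go
- wheel_axle (a point): centre of the wheel, on its axle, fixed in the housing, level with the housing's top, 130 mm above the bench. x: level, along the housing and in the wheel's plane, away from the console; y: along the axle; z: up
- wheel_mark (a point): middle of the yellow mark (16 mm wide stripe across the rim and down both faces, flush), 85 mm from the axle at the rim. Its z axis points from the axle through the mark, its y axis along the axle
- ready_button_top (a point): top of the green push button, 36 mm across, on the grey console at the -x end of the housing. It is pressed straight down 6 mm against a spring that needs 5 N at the bottom and springs back
- ready_button (a joint): how far the button is pressed, 0 to 0.006 m
- pickup_arm (a joint): black bar 16 mm wide, 10 mm thick, turning level about the post of a round steel stand (disc 250 mm across, 12 mm high, white ticks); its underside is 50 mm above the bench. Rad, -1.4 to 1.4, positive anticlockwise from above, 0 along the stand's x. Friction (0.15 N m) holds it where it is let go
- pickup_pivot (a point): the arm's pivot, on the axis of the stand, 50 mm above the bench; x is the direction of the arm at joint value 0, z up
- pickup_knob (a point): middle of the upright red knob on the arm, 20 mm in diameter, from 60 to 110 mm above the bench, 85 mm from the pivot; this point is 85 mm above the bench. x points along the arm, outward
- pickup_tip (a point): the pointer end of the arm, white line, on its centre line 100 mm from the pivot
- clip_mark (a point): on top of the green clip on the stand's disc (44 by 12 mm, 8 mm high, lying radially), 100 mm from the pivot and 20 mm above the bench: the arm is set when its tip is straight above the clip. x points outward
- rack_mid (a point): centre of the rack's floor surface, 10 mm above the bench. Grey rack, 150 mm (x) by 292 mm (y); orange posts 24 mm high (20 mm in x, 12 mm in y) in two rows 55 mm either side of this point in x part four lanes along x, 70 mm apart (58 mm clear); open between the rows
- lane0 (a point): floor of lane 0 of the rack, its middle, 105 mm to -y of the rack's centre; a damper lying here rests with its middle 21 mm above this point; x along the lane
- lane1 (a point): floor of lane 1 of the rack, its middle, 35 mm to -y of the rack's centre; a damper lying here rests with its middle 21 mm above this point; x along the lane
- lane2 (a point): floor of lane 2 of the rack, its middle, 35 mm to +y of the rack's centre; a damper lying here rests with its middle 21 mm above this point; x along the lane
- lane3 (a point): floor of lane 3 of the rack, its middle, 105 mm to +y of the rack's centre; a damper lying here rests with its middle 21 mm above this point; x along the lane
- damper0_mid (a point): middle of a damper (may be absent), half-way up: 140 mm long along its x, 0.3 to 0.65 kg; gold cylinder 38 mm across (x -42 to +30 mm) between a black and an aluminium end block, 42 mm wide and high, on which it lies flat. At first on a rubber mat 4 mm thick, its middle 25 mm above the bench. Grip the gold cylinder near the middle, from above
- damper1_mid (a point): middle of a damper (may be absent), half-way up: 140 mm long along its x, 0.3 to 0.65 kg; gold cylinder 38 mm across (x -42 to +30 mm) between a black and an aluminium end block, 42 mm wide and high, on which it lies flat. At first on a rubber mat 4 mm thick, its middle 25 mm above the bench. Grip the gold cylinder near the middle, from above
- damper2_mid (a point): middle of a damper (may be absent), half-way up: 140 mm long along its x, 0.3 to 0.65 kg; gold cylinder 38 mm across (x -42 to +30 mm) between a black and an aluminium end block, 42 mm wide and high, on which it lies flat. At first on a rubber mat 4 mm thick, its middle 25 mm above the bench. Grip the gold cylinder near the middle, from above
- damper3_mid (a point): middle of a damper (may be absent), half-way up: 140 mm long along its x, 0.3 to 0.65 kg; gold cylinder 38 mm across (x -42 to +30 mm) between a black and an aluminium end block, 42 mm wide and high, on which it lies flat. At first on a rubber mat 4 mm thick, its middle 25 mm above the bench. Grip the gold cylinder near the middle, from above
- spring: bystander: black coil spring standing on end, 70 mm across, 140 mm high; leave it alone. Origin at the centre of its underside
- oil: bystander: red bottle, 64 mm across, 170 mm high; leave it alone. Origin at the centre of its underside
- wrench: bystander: steel wrench lying flat; leave it alone. Origin at its underside, near the middle
- driver: bystander: screwdriver with green handle lying flat; leave it alone. Origin at its underside, near the middle

How it is judged:
On the way, in this order (a step that is already met when the one before it is completed fails the run):
1. the wheel's yellow mark stands at the top, within 7 degrees, and the wheel is at rest (angle between wheel_mark's own z axis and vertical below 0.12 rad and velocity of joint crank_wheel between -0.05 and 0.05 rad/s), for 0.3 s.
2. the arm's tip is over the green clip, all dampers lie in lanes of the rack, the mark still at the top (angle between wheel_mark's own z axis and vertical below 0.12 rad and horizontal distance between pickup_tip and clip_mark below 0.01 m and x of damper0_mid in the frame of rack_mid between -0.03 and 0.03 m and y of damper0_mid in the frame of rack_mid between -0.125 and 0.125 m and z of damper0_mid in the frame of rack_mid between 0.015 and 0.027 m and angle between the x axis of each of damper0_mid, damper1_mid, damper2_mid, damper3_mid and the x axis of rack_mid, either way round below 0.3 rad and x of damper1_mid in the frame of rack_mid between -0.03 and 0.03 m and y of damper1_mid in the frame of rack_mid between -0.125 and 0.125 m and z of damper1_mid in the frame of rack_mid between 0.015 and 0.027 m and x of damper2_mid in the frame of rack_mid between -0.03 and 0.03 m and y of damper2_mid in the frame of rack_mid between -0.125 and 0.125 m and z of damper2_mid in the frame of rack_mid between 0.015 and 0.027 m and x of damper3_mid in the frame of rack_mid between -0.03 and 0.03 m and y of damper3_mid in the frame of rack_mid between -0.125 and 0.125 m and z of damper3_mid in the frame of rack_mid between 0.015 and 0.027 m), for 0.3 s.
3. the green button is pressed down, all else in place (all of step 2 and value of joint ready_button above 0.004 m), for 0.05 s.
At the end, for the whole second after the job is handed in: mark within 7 degrees of straight up, wheel at rest; arm tip within 10 mm of the clip mark seen from above; every damper flat on the rack floor in a lane, within 30 mm of mid-rack along x and 17 degrees of the lane; button pressed and up again (all of step 2 and velocity of joint crank_wheel between -0.05 and 0.05 rad/s and value of joint ready_button below 0.002 m); the robot touches nothing.
It fails at once if the spring is moved by more than 40 mm (distance of spring from where it was at the start of the episode above 0.04 m).
It fails at once if the oil is moved by more than 40 mm (distance of oil from where it was at the start of the episode above 0.04 m).
It fails at once if the wrench is moved by more than 40 mm (distance of wrench from where it was at the start of the episode above 0.04 m).
It fails at once if the driver is moved by more than 40 mm (distance of driver from where it was at the start of the episode above 0.04 m).
Of damper0, damper1, damper2, damper3 only 2 to 4 are there at a start; the rules pass over those that are not, and their reading is None.
At some moment in a run one of damper0, damper1, damper2, damper3 may be knocked a few centimetres aside while the robot is not near it.
Once in a run the grip may slacken for a moment while it holds something.
It also fails if it takes over 208 s, if anything falls off the work surface, if the arm or the gripper's body presses on something with over 40 N, if the wrist force passes 120 N, or if a joint passes its speed limit or range.

## Working session

There is one attempt and no reset: what is moved stays moved. The work goes in short steps, Python scripts to look and compute and a tool call to move; the robot and the scene stay as the last step left them, time stands still between calls to the robot, and variables do not carry over. Pictures are saved under pics/ and viewed, at most 14 in all, crops included, and the job is handed in when it is done.

Besides the shell and the picture viewer there is one more tool, called after "Emit:" in YAML: its name, and indented under it one key for each argument. jog_arm: Moves the arm, as the interface text tells. Its arguments: {"type":"object","properties":{"motion":{"type":"array"}},"required":["motion"]}

```bash
mkdir -p pics; cat > h.py <<'E'
import numpy as np, cv2
from scipy.spatial.transform import Rotation as R
from workcell import readout, camera, bot
def snap(name, fn=None):
    c=camera(name)
    if fn: cv2.imwrite('pics/'+fn, c['pixels'][:,:,::-1])
    return c
def ray(c,uv):
    p=cv2.undistortPoints(np.array(uv,float).reshape(-1,1,2),np.array(c['K']),np.array(c['dist']))[:,0]
    M=cv2.Rodrigues(np.array(c['rvec'],float))[0]; o=-M.T@np.array(c['tvec'],float).ravel()
    return o,np.c_[p,np.ones(len(p))]@M
def onz(c,uv,z):
    o,d=ray(c,uv); return o+d*((z-o[2])/d[:,2])[:,None]
def px(c,P):
    return cv2.projectPoints(np.array(P,float).reshape(-1,1,3),np.array(c['rvec'],float),np.array(c['tvec'],float),np.array(c['K']),np.array(c['dist']))[0][:,0]
E
python3 - <<'E'
from h import *
o=readout.get_obs(); print(o); print(bot.tcp_to_grasp)
for n in('scene','side','wrist'):
    c=snap(n,n+'0.png'); print(n,ray(c,[[320,240]]))
E
```

```text
{'clock': 0.0, 'joint_pos': array([-1.23500270e+00,  2.41438034e-01,  3.70676935e-03,  1.33519659e+00,
        1.71717708e-05,  1.57079352e+00]), 'joint_vel': array([-0.00145456,  0.00101827,  0.00012383, -0.00071123,  0.00059057,
        0.00055163]), 'tau': array([-6.32889187e-04, -3.72312319e+01,  2.52411944e+01,  1.68876525e-02,
       -3.10040275e-05, -8.39179307e-06]), 'eef_pos': array([ 0.16455336, -0.4714687 ,  0.23039379]), 'tool_rot': array([ 9.85937616e-01,  1.67110387e-01, -1.69632122e-04, -1.05221197e-03]), 'ft_force': array([0.5263107 , 0.23331829, 0.0725311 ]), 'ft_torque': array([-0.00956461, -0.00678524, -0.00655977]), 'grasp_force': 0.0, 'grip_width': 0.08526758327862208}
0.0187
scene (array([1.19510205, 0.27920984, 1.11476262]), array([[-0.5058053 , -0.25295087, -0.82480172]]))
side (array([0.11169618, 0.58167029, 0.8724926 ]), array([[ 0.41038396, -0.59049388, -0.69504827]]))
wrist (array([ 0.24155077, -0.44490982,  0.37359662]), array([[-0.30515087, -0.11130609, -0.94583189]]))
```

View pics/scene0.png

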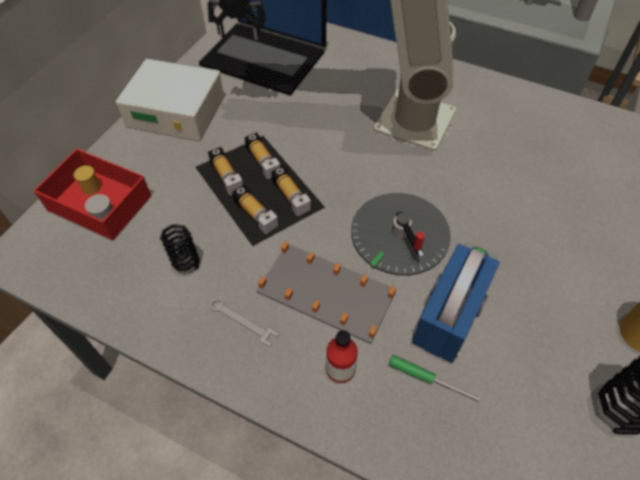

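View pics/side0.png

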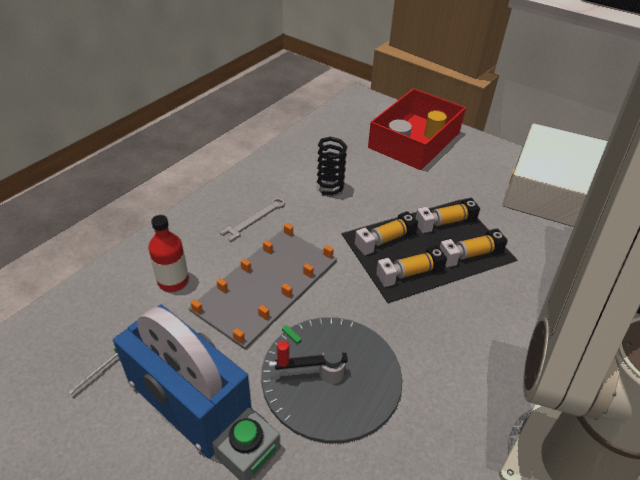

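The scene picture shows four gold dampers on the mat at (225,168), (262,155), (292,190) and (258,212). The rack posts span (262,282) to (392,292). The stand is at (400,232) with its clip at (378,258) and knob at (419,241), and the wheel housing is around (458,300). The side picture shows the green button at (246,434). I'll measure these now.

```bash
cat > seg.py <<'E'
from h import *
def blobs(c,lo,hi,amin):
    h=cv2.cvtColor(c['pixels'],cv2.COLOR_RGB2HSV)
    m=cv2.inRange(h,np.array(lo),np.array(hi))
    n,l,s,ce=cv2.connectedComponentsWithStats(m)
    return [(s[i,4],ce[i],np.argwhere(l==i)[:,::-1]) for i in range(1,n) if s[i,4]>=amin]
def axis(c,pts,z):
    P=onz(c,pts,z)[:,:2]; m=P.mean(0); w,v=np.linalg.eigh(np.cov((P-m).T)); a=v[:,1]
    return m,np.degrees(np.arctan2(a[1],a[0]))%180,np.sqrt(w*12)
E
python3 - <<'E'
from seg import *
np.set_printoptions(precision=4,suppress=True)
for n in('scene','side'):
    c=snap(n); print('==',n)
    for name,lo,hi,a,z in(('gold',(15,120,90),(28,255,255),60,.035),('orange',(5,170,120),(14,255,255),20,.024),('green',(50,120,50),(80,255,255),25,.02),('red',(0,170,80),(4,255,255),40,.085),('blue',(105,120,50),(120,255,255),200,.13)):
        for s,ce,p in blobs(c,lo,hi,a):
            m,ang,L=axis(c,p,z); print(name,s,ce.round(),m,round(ang,1),L)
            if name=='blue':
                hull=cv2.approxPolyDP(cv2.convexHull(p.astype(np.int32)),4,True)[:,0]
                for u in hull: print('   ',u,onz(c,u[None],.13)[0,:2],onz(c,u[None],0)[0,:2])
E
python3 - <<'E'
import cv2
a=cv2.imread('pics/scene0.png')[215:375,330:520]; b=cv2.imread('pics/side0.png')[290:480,90:420]
a=cv2.resize(a,None,fx=2.3,fy=2.3); b=cv2.resize(b,None,fx=1.05*2,fy=1.05*2)
cv2.imwrite('pics/crop.png',cv2.copyMakeBorder(b,0,0,0,0,0)); cv2.imwrite('pics/crop2.png',a)
E
```

```text
== scene
gold 240 [258. 149.] [ 0.3366 -0.338 ] 48.4 [0.0384 0.0661]
gold 245 [222. 164.] [ 0.4282 -0.3994] 49.6 [0.0373 0.0648]
gold 419 [ 85. 178.] [ 0.6291 -0.7009] 54.5 [0.041  0.1025]
gold 282 [287. 185.] [ 0.4139 -0.2081] 49.5 [0.0385 0.0659]
gold 307 [250. 204.] [ 0.511 -0.262] 57.2 [0.0381 0.0668]
gold 191 [634. 340.] [0.4685 0.6734] 175.7 [0.0245 0.0451]
orange 33 [ 82. 188.] [ 0.6544 -0.6961] 68.7 [0.0103 0.0808]
orange 20 [288. 294.] [ 0.6921 -0.0546] 177.8 [0.0075 0.0158]
green 96 [144. 117.] [ 0.3575 -0.7169] 99.0 [0.0172 0.0711]
green 54 [377. 259.] [0.5127 0.0906] 171.6 [0.009  0.0406]
green 336 [411. 369.] [0.7356 0.2615] 89.3 [0.0217 0.0944]
red 3171 [ 92. 193.] [ 0.6846 -0.6095] 28.6 [0.2163 0.2172]
red 103 [419. 240.] [0.4636 0.1686] 9.5 [0.0146 0.0456]
red 596 [342. 354.] [0.7954 0.1262] 116.5 [0.0488 0.0549]
blue 1972 [294.  17.] [-0.131  -0.4687] 59.5 [0.1585 0.2131]
    [320  41] [-0.0551 -0.3418] [-0.2201 -0.4238]
    [265  26] [-0.0494 -0.5276] [-0.2137 -0.6341]
    [262   0] [-0.1689 -0.6069] [-0.3489 -0.7239]
    [320   0] [-0.2501 -0.4381] [-0.4409 -0.5328
[... 1558 characters left out ...]
923] 170.0 [0.0131 0.0439]
green 458 [245. 432.] [0.4459 0.2881] 137.9 [0.0327 0.0362]
red 3987 [415. 128.] [ 0.6329 -0.5719] 103.0 [0.1927 0.3322]
red 839 [165. 247.] [0.8045 0.1195] 146.1 [0.0531 0.0839]
red 124 [173. 286.] [0.7165 0.1805] 49.7 [0.0182 0.0464]
red 232 [283. 353.] [0.4648 0.1687] 129.4 [0.0166 0.0471]
blue 6925 [186. 390.] [0.5183 0.3288] 1.7 [0.1149 0.2373]
    [250 407] [0.4226 0.2933] [0.477  0.2429]
    [208 457] [0.4182 0.3827] [0.4718 0.3479]
    [136 389] [0.5749 0.3736] [0.656  0.3372]
    [113 339] [0.6734 0.3367] [0.7717 0.2939]
    [136 321] [0.6729 0.2912] [0.7711 0.2404]
    [189 327] [0.5962 0.2471] [0.681  0.1885]
    [246 373] [0.4652 0.2548] [0.5271 0.1975]
```

View pics/crop.png

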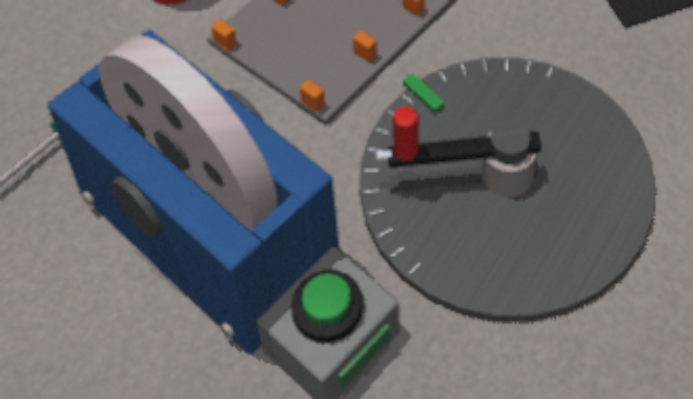

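View pics/crop2.png

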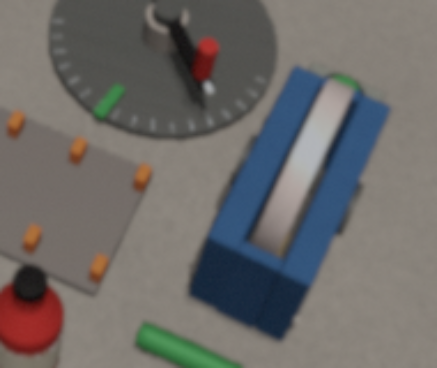

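The crops show the housing's top corners: scene about (460,245), (499,261), (457,337) and (422,319); side about (113,340), (161,307), (247,376) and (202,415). The pickup arm points about 57° anticlockwise of the clip, and no yellow mark is visible on the wheel.

```bash
cat >> h.py <<'E'
def go(x,y,z,yaw=None,q=1):
    """print shift in tool mm / spin deg to bring TCP to x,y,z with tool-x at yaw deg (mod 180)"""
    o=readout.get_obs(); r=R.from_quat(o['tool_rot']); d=r.inv().apply(np.array([x,y,z])-o['eef_pos'])*1000
    X=r.as_matrix()[:,0]; a=np.degrees(np.arctan2(X[1],X[0])); s=0 if yaw is None else (a-yaw+90)%180-90
    print('shift',d.round(1),'spin',round(s,1),'j6',o['joint_pos'][5].round(2),'yaw',a.round(1))
E
python3 - <<'E'
from seg import *
np.set_printoptions(precision=4,suppress=True)
S=[(snap('side'),[(247,375),(161,307),(202,415),(113,340)]),(snap('scene'),[(460.4,244.6),(422.2,319.3),(498.7,260.7),(457.4,336.7)])]
for c,u in S:
    P=onz(c,u,.13)[:,:2]; print(P.mean(0)); print(P)
    src=np.array([[-.105,-.049],[.105,-.049],[-.105,.049],[.105,.049]]); 
    M,_=cv2.estimateAffinePartial2D(src,P); print(M, np.degrees(np.arctan2(M[1,0],M[0,0])))
c=S[0][0]; print('btn z .07',onz(c,[[246,434]],.07),onz(c,[[246,434]],.09))
c=S[1][0]; g=blobs(c,(50,80,40),(85,255,255),5); print([(s,ce.round()) for s,ce,p in g])
go(.575,.298,.32,-4)
E
```

```text
[0.5663 0.2963]
[[0.4616 0.2564]
 [0.6631 0.2466]
 [0.4684 0.3443]
 [0.6718 0.338 ]]Traceback (most recent call last):
  File "<stdin>", line 7, in <module>
cv2.error: OpenCV(4.12.0) /io/opencv/modules/calib3d/src/ptsetreg.cpp:1108: error: (-215:Assertion failed) count >= 0 && to.checkVector(2) == count in function 'estimateAffinePartial2D'
```

Emit:
jog_arm:
  motion:
    - {"x": 360,"y": -330,"z": -110,"spin": 22}
    - {"x": 360,"y": -330,"z": -110,"spin": 22}
    - {"x": 360,"y": -330,"z": -110,"spin": 22}
    - {"x": 360,"y": -330,"z": -110,"spin": 22}
    - {"x": 360,"y": -330,"z": -110,"spin": 22}
    - {"x": 360,"y": -330,"z": -110,"spin": 22}
    - {"x": 360,"y": -330,"z": -110,"spin": 22}
    - {"x": 360,"y": -330,"z": -110,"spin": 22}

```text
validation failed for argument at $.mo...
```

```bash
python3 - <<'E'
from seg import *
np.set_printoptions(precision=4,suppress=True)
S=[(snap('side'),[(247,375),(161,307),(202,415),(113,340)]),(snap('scene'),[(460.4,244.6),(422.2,319.3),(498.7,260.7),(457.4,336.7)])]
for c,u in S:
    P=onz(c,u,.13)[:,:2]; print(P.mean(0)); print(P)
    src=np.array([[-.105,-.049],[.105,-.049],[-.105,.049],[.105,.049]]); 
    M,_=cv2.estimateAffinePartial2D(src[:,None].astype(np.float32),P[:,None].astype(np.float32)); print(M, np.degrees(np.arctan2(M[1,0],M[0,0])))
c=S[0][0]; print('btn z .07',onz(c,[[246,434]],.07),onz(c,[[246,434]],.09))
c=S[1][0]; g=blobs(c,(50,80,40),(85,255,255),5); print([(s,ce.round()) for s,ce,p in g])
go(.505,.297,.32,-3)
print(readout.get_obs()['eef_pos'])
E
```

```text
[0.5663 0.2963]
[[0.4616 0.2564]
 [0.6631 0.2466]
 [0.4684 0.3443]
 [0.6718 0.338 ]]
[[ 0.9553  0.0457  0.5663]
 [-0.0457  0.9553  0.2963]] -2.7408143899851636
[0.5723 0.2938]
[[0.4663 0.2597]
 [0.6739 0.2467]
 [0.4701 0.3469]
 [0.679  0.322 ]]
[[ 0.9625  0.0821  0.5723]
 [-0.0821  0.9625  0.2938]] -4.877744135870681
btn z .07 [[0.4228 0.3069 0.07  ]] [[0.4151 0.3137 0.09  ]]
[(np.int32(154), array([144., 117.])), (np.int32(23), array([481., 250.])), (np.int32(91), array([377., 259.])), (np.int32(489), array([411., 369.]))]
shift [ 574.7 -613.9  -88.7] spin 22.2 j6 1.57 yaw 19.2
[ 0.1647 -0.472   0.2312]
```

Emit:
jog_arm:
  motion:
    - {"x": 340,"y": -360,"z": -100,"spin": 22,"fingers": -1}
    - {"x": 340,"y": -360,"z": -100,"spin": 22,"fingers": -1}
    - {"x": 340,"y": -360,"z": -100,"spin": 22,"fingers": -1}
    - {"x": 340,"y": -360,"z": -100,"spin": 22,"fingers": -1}
    - {"x": 340,"y": -360,"z": -100,"spin": 22,"fingers": -1}
    - {"x": 340,"y": -360,"z": -100,"spin": 22,"fingers": -1}
    - {"x": 340,"y": -360,"z": -100,"spin": 22,"fingers": -1}
    - {"x": 340,"y": -360,"z": -100,"spin": 22,"fingers": -1}

```text
clock: 1.45
eef_pos: [0.3633, -0.0278, 0.33]
tool_rot: [1.0, -0.024, 0.001, 0.0]
ft_force: [1.0, -1.4, 1.1]
grip_width: 0.0851
grasp_force: 0.0
```

```bash
python3 -c "
from h import *
go(.504,.30,.32,-3.5); print(readout.get_obs()['eef_pos'])"
```

```text
shift [ 124.7 -334.2   10.1] spin 0.7 j6 3.11 yaw -2.8
[ 0.36334892 -0.02783963  0.33003413]
```

Emit:
jog_arm:
  motion:
    - {"x": 0,"y": 0,"z": 0,"spin": -10,"fingers": -1}
    - {"x": 30,"y": -80,"z": 0,"spin": -20,"fingers": -1}
    - {"x": 50,"y": -140,"z": 0,"spin": -30,"fingers": -1}
    - {"x": 70,"y": -190,"z": 0,"spin": -40,"fingers": -1}
    - {"x": 90,"y": -240,"z": 0,"spin": -50,"fingers": -1}
    - {"x": 110,"y": -290,"z": 0,"spin": -60,"fingers": -1}
    - {"x": 125,"y": -330,"z": 0,"spin": -70,"fingers": -1}
    - {"x": 125,"y": -330,"z": 0,"spin": -80,"fingers": -1}

```text
clock: 2.45
eef_pos: [0.5041, 0.2969, 0.3269]
tool_rot: [0.778, 0.628, -0.001, -0.0]
ft_force: [-0.4, -1.0, 1.0]
grip_width: 0.0854
grasp_force: 0.0
```

Emit:
jog_arm:
  motion:
    - {"x": 0,"y": 0,"z": 0,"spin": -10,"fingers": -1}
    - {"x": 0,"y": 0,"z": 0,"spin": -20,"fingers": -1}
    - {"x": 0,"y": 0,"z": 0,"spin": -30,"fingers": -1}
    - {"x": 0,"y": 0,"z": 0,"spin": -40,"fingers": -1}
    - {"x": 0,"y": 0,"z": 0,"spin": -50,"fingers": -1}
    - {"x": 0,"y": 0,"z": 0,"spin": -60,"fingers": -1}
    - {"x": 0,"y": 0,"z": 0,"spin": -70,"fingers": -1}
    - {"x": 0,"y": 0,"z": 0,"spin": -80,"fingers": -1}

```text
clock: 3.45
eef_pos: [0.5036, 0.2938, 0.3291]
tool_rot: [0.194, 0.981, -0.0, -0.0]
ft_force: [-0.2, -0.2, -0.0]
grip_width: 0.0855
grasp_force: 0.0
```

```bash
python3 -c "
from h import *
go(.504,.30,.25,-3.5); print(readout.get_obs()['eef_pos']); snap('wrist','w1.png')"
```

```text
shift [ 2.   5.9 79.1] spin -18.9 j6 0.92 yaw 157.6
[0.50361033 0.29383655 0.32912736]
```

View pics/w1.png

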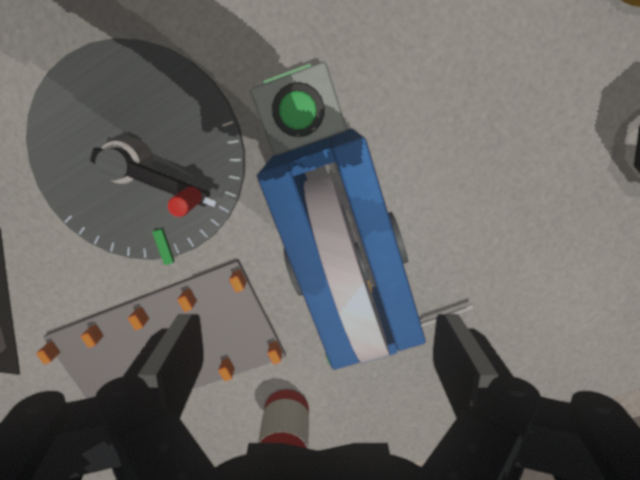

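The wrist picture shows the wheel from above with no yellow visible. The housing's top corners are near (260,178), (364,133), (425,342) and (333,368), and the button is at (298,110).

```bash
cat >> seg.py <<'E'
def tri(obs):
    A=np.zeros((3,3));b=np.zeros(3)
    for c,uv in obs:
        o,d=ray(c,[uv]);d=d[0]/np.linalg.norm(d[0]);Q=np.eye(3)-np.outer(d,d);A+=Q;b+=Q@o
    return np.linalg.solve(A,b)
E
python3 - <<'E'
from seg import *
np.set_printoptions(precision=4,suppress=True)
c=snap('wrist'); s=snap('side')
P=onz(c,[(260,178),(333,368),(364,133),(425,342)],.13)[:,:2]; print(P, P.mean(0))
for e in (P[1]-P[0],P[3]-P[2]): print(np.degrees(np.arctan2(e[1],e[0])),np.linalg.norm(e))
h=cv2.cvtColor(c['pixels'],cv2.COLOR_RGB2HSV)
m=((h[...,1]<45)&(h[...,2]>120)).astype(np.uint8); poly=np.zeros_like(m); cv2.fillPoly(poly,[np.array([(268,180),(338,362),(418,340),(360,140)])],1)
p=np.argwhere(m&poly)[:,::-1]; print('wheel',len(p),axis(c,p,.2))
g=max(blobs(c,(50,120,50),(80,255,255),100),key=lambda b:b[0]); g2=[b for b in blobs(s,(50,120,50),(80,255,255),300) if b[1][1]>400][0]
print('button',g[1],g2[1],tri([(c,g[1]),(s,g2[1])]))
print('gold on side now', [ (b[1].round(),axis(s,b[2],.035)[0]) for b in blobs(s,(15,120,90),(28,255,255),60)][2:])
E
```

```text
[[0.4669 0.2559]
 [0.6685 0.2433]
 [0.4653 0.3506]
 [0.6746 0.3378]] [0.5688 0.2969]
-3.5705989503034763 0.20193515122964376
-3.5051320857698984 0.20971728785129862
wheel 5397 (array([0.5505, 0.2966]), np.float64(175.64541924354145), array([0.0246, 0.128 ]))
button [297.2835 109.7022] [245.0108 431.9675] [0.4277 0.3038 0.0658]
gold on side now [(array([453., 213.]), array([ 0.4223, -0.3887])), (array([391., 230.]), array([ 0.5032, -0.2515])), (array([477., 245.]), array([ 0.3324, -0.3259])), (array([415., 264.]), array([ 0.4095, -0.1957]))]
```

Emit:
jog_arm:
  motion:
    - {"x": -2,"y": 8,"z": 0,"spin": -10,"fingers": -1}
    - {"x": -2,"y": 8,"z": 40,"spin": -19,"fingers": -0.5}
    - {"x": -2,"y": 8,"z": 90,"spin": -19,"fingers": -0.4}
    - {"x": -2,"y": 8,"z": 130,"spin": -19,"fingers": -0.4}
    - {"x": -2,"y": 8,"z": 155,"spin": -19,"fingers": -0.4}
    - {"x": -2,"y": 8,"z": 175,"spin": -19,"fingers": -0.4}
    - {"x": -2,"y": 8,"z": 175,"spin": -19,"fingers": 0}
    - {"x": -2,"y": 8,"z": 175,"spin": -19,"fingers": 1}

```text
clock: 4.6
eef_pos: [0.5089, 0.3003, 0.1551]
tool_rot: [0.033, 0.999, -0.0, 0.001]
ft_force: [-4.5, -21.1, 5.5]
grip_width: 0.0257
grasp_force: 11.0
```

```bash
python3 -c "
from h import *
go(.5087,.3008,.154,-3.5); print(readout.get_obs())"
```

```text
shift [0.3 0.5 1.1] spin -0.3 j6 0.6 yaw 176.2
{'clock': 4.6, 'joint_pos': array([ 5.33626888e-01,  4.59881271e-01,  1.20543675e-01,  1.23083372e+00,
       -1.00290078e-03,  6.00435802e-01]), 'joint_vel': array([-0.01939008, -0.02719651, -0.033782  ,  0.04902569, -0.09141616,
       -0.00804266]), 'tau': array([-1.44046303e-01, -4.61168218e+01,  2.37296265e+01, -1.21313430e+00,
        1.18533142e+00,  6.38856043e-03]), 'eef_pos': array([0.50893838, 0.30032696, 0.15511033]), 'tool_rot': array([ 3.33983958e-02,  9.99441943e-01, -2.55117446e-04,  5.32941335e-04]), 'ft_force': array([ -4.46385896, -21.07017955,   5.54302171]), 'ft_torque': array([-4.39330226,  1.18898709, -0.03307745]), 'grasp_force': 11.040704548358917, 'grip_width': 0.025700537959492446}
```

Emit:
jog_arm:
  motion:
    - {"x": 0,"y": -1,"z": 0,"spin": 0,"fingers": 1}
    - {"x": -13,"y": -1,"z": -14,"spin": 0,"fingers": 1}
    - {"x": -33,"y": -1,"z": -26,"spin": 0,"fingers": 1}
    - {"x": -56,"y": -1,"z": -32,"spin": 0,"fingers": 1}
    - {"x": -79,"y": -1,"z": -30,"spin": 0,"fingers": 1}
    - {"x": -101,"y": -1,"z": -21,"spin": 0,"fingers": 1}
    - {"x": -119,"y": -1,"z": -5,"spin": 0,"fingers": 1}
    - {"x": -119,"y": -1,"z": -5,"spin": 0,"fingers": 1}

```text
clock: 5.6
eef_pos: [0.628, 0.292, 0.1593]
tool_rot: [0.033, 0.999, 0.001, 0.0]
ft_force: [0.6, 0.5, -2.3]
grip_width: 0.0232
grasp_force: 66.7
```

```bash
cat >> seg.py <<'E'
def mark():
    for n in('scene','side','wrist'):
        c=snap(n)
        for s,ce,p in blobs(c,(20,90,90),(40,255,255),4):
            # intersect with wheel mid-plane
            o,d=ray(c,[ce]);d=d[0];C=np.array([.570,.297,.13]);a=np.radians(-3.5);X=np.array([np.cos(a),np.sin(a),0]);Y=np.array([-np.sin(a),np.cos(a),0])
            t=Y@(C-o)/(Y@d);q=o+d*t-C
            if np.linalg.norm(q)<.15: print('mark',n,s,ce.round(),'inplane r',np.linalg.norm(q).round(3),'ang',np.degrees(np.arctan2(X@q,q[2])).round(1))
E
python3 -c "
from seg import *
go(.5087,.3008,.154,-3.5); mark(); snap('wrist','w2.png')"
```

```text
shift [119.6   0.9   5.2] spin -0.3 j6 0.5 yaw 176.2
```

View pics/w2.png

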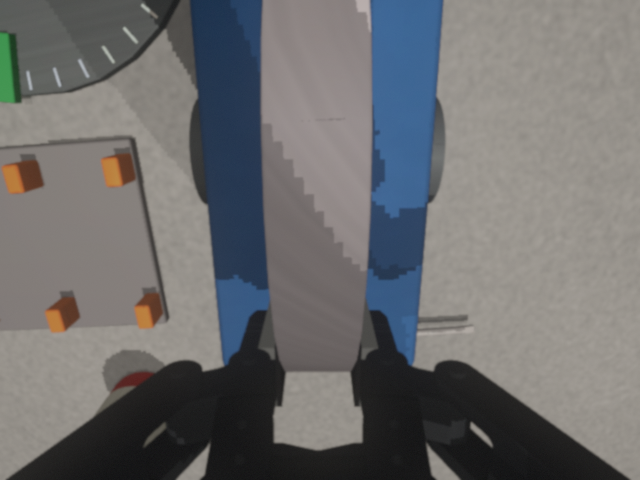

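The wrist view shows the fingers pinching the rim at (320,340), with no yellow visible yet. The wheel followed the stroke, so I'll go back for another.

Emit:
jog_arm:
  motion:
    - {"x": 0,"y": 0,"z": 0,"spin": 0,"fingers": -0.4}
    - {"x": 0,"y": 0,"z": 0,"spin": 0,"fingers": -0.4}
    - {"x": 20,"y": 0,"z": -25,"spin": 0,"fingers": -0.4}
    - {"x": 62,"y": 0,"z": -35,"spin": 0,"fingers": -0.4}
    - {"x": 105,"y": 0,"z": -15,"spin": 0,"fingers": -0.4}
    - {"x": 120,"y": 0,"z": 5,"spin": 0,"fingers": -0.4}
    - {"x": 120,"y": 0,"z": 5,"spin": 0,"fingers": 1}
    - {"x": 120,"y": 0,"z": 5,"spin": 0,"fingers": 1}

```text
clock: 6.8
eef_pos: [0.5086, 0.2995, 0.1554]
tool_rot: [0.033, 0.999, -0.0, 0.001]
ft_force: [-7.8, -21.4, 10.5]
grip_width: 0.0238
grasp_force: 10.9
```

Emit:
jog_arm:
  motion:
    - {"x": 0,"y": 0,"z": 0,"spin": 0,"fingers": 1}
    - {"x": -13,"y": 0,"z": -14,"spin": 0,"fingers": 1}
    - {"x": -33,"y": 0,"z": -26,"spin": 0,"fingers": 1}
    - {"x": -56,"y": 0,"z": -32,"spin": 0,"fingers": 1}
    - {"x": -79,"y": 0,"z": -30,"spin": 0,"fingers": 1}
    - {"x": -101,"y": 0,"z": -21,"spin": 0,"fingers": 1}
    - {"x": -119,"y": 0,"z": -5,"spin": 0,"fingers": 1}
    - {"x": -119,"y": 0,"z": -5,"spin": 0,"fingers": 1}

```text
clock: 7.8
eef_pos: [0.6277, 0.292, 0.1588]
tool_rot: [0.033, 0.999, 0.001, 0.0]
ft_force: [0.6, 1.1, -2.8]
grip_width: 0.0234
grasp_force: 67.3
```

```bash
python3 -c "
from seg import *
go(.5087,.3008,.154,-3.5); mark(); snap('side','s2.png')"
```

```text
shift [119.3   0.9   4.8] spin -0.3 j6 0.5 yaw 176.2
mark side 152 [192. 349.] inplane r 0.078 ang -36.5
```

Emit:
jog_arm:
  motion:
    - {"x": 0,"y": 0,"z": 0,"spin": 0,"fingers": -0.4}
    - {"x": 0,"y": 0,"z": 0,"spin": 0,"fingers": -0.4}
    - {"x": 20,"y": 0,"z": -25,"spin": 0,"fingers": -0.4}
    - {"x": 62,"y": 0,"z": -35,"spin": 0,"fingers": -0.4}
    - {"x": 100,"y": 0,"z": -13,"spin": 0,"fingers": -0.4}
    - {"x": 100,"y": 0,"z": -13,"spin": 0,"fingers": 1}
    - {"x": 100,"y": 0,"z": -13,"spin": 0,"fingers": 1}
    - {"x": 100,"y": 0,"z": -13,"spin": 0,"fingers": 1}

```text
clock: 9.0
eef_pos: [0.5271, 0.2982, 0.1735]
tool_rot: [0.033, 0.999, 0.0, 0.0]
ft_force: [-5.0, -3.1, 4.8]
grip_width: 0.0228
grasp_force: 60.7
```

Emit:
jog_arm:
  motion:
    - {"x": 0,"y": 0,"z": 0,"spin": 0,"fingers": 1}
    - {"x": -14,"y": 0,"z": -8,"spin": 0,"fingers": 1}
    - {"x": -29,"y": 0,"z": -12,"spin": 0,"fingers": 1}
    - {"x": -45,"y": 0,"z": -14,"spin": 0,"fingers": 1}
    - {"x": -45,"y": 0,"z": -14,"spin": 0,"fingers": 1}
    - {"x": -45,"y": 0,"z": -14,"spin": 0,"fingers": -0.4}
    - {"x": -45,"y": 0,"z": -14,"spin": 0,"fingers": -0.4}
    - {"x": -45,"y": 0,"z": -100,"spin": 0,"fingers": -0.4}

```text
clock: 10.0
eef_pos: [0.5678, 0.2931, 0.2417]
tool_rot: [0.033, 0.999, -0.004, -0.007]
ft_force: [1.7, 1.7, 0.2]
grip_width: 0.0597
grasp_force: 0.0
```

```bash
python3 -c "
from seg import *
go(.5087,.3008,.154,-3.5); mark(); snap('wrist','w3.png')
print(px(camera('wrist'),[[.57,.297,.215],[.57+.012*.061,.297+.012,.215],[.57-.012*.061,.297-.012,.215]]))"
```

```text
shift [58.3  4.5 88.5] spin -0.3 j6 0.54 yaw 176.2
mark side 89 [171. 325.] inplane r 0.082 ang -3.1
mark side 5 [181. 323.] inplane r 0.115 ang -15.9
mark side 12 [168. 334.] inplane r 0.047 ang 13.4
[[318.92307302 272.08153923]
 [343.88937345 271.95512291]
 [293.95024738 272.19777564]]
```

View pics/w3.png

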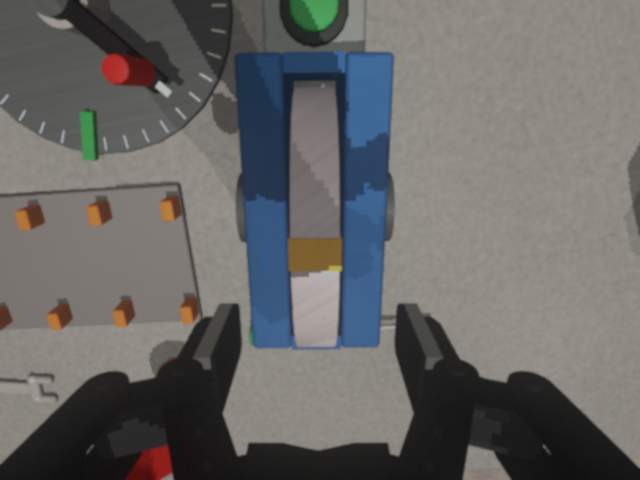

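The wrist view shows the yellow mark at rows 239–270 (column 315), the axle bosses at row 208, and the housing ends at rows 53 and 348. I'll work out the remaining angle.

Emit:
jog_arm:
  motion:
    - {"x": 0,"y": 0,"z": -20,"spin": 0,"fingers": -0.4}
    - {"x": 0,"y": 0,"z": -20,"spin": 0,"fingers": -0.4}
    - {"x": 0,"y": 0,"z": -20,"spin": 0,"fingers": -0.4}

```text
clock: 10.62
eef_pos: [0.5712, 0.2952, 0.2674]
tool_rot: [0.033, 0.999, -0.0, -0.001]
ft_force: [-0.2, -0.4, 0.4]
grip_width: 0.0599
grasp_force: 0.0
```

```bash
cat > mk.py <<'E'
from seg import *
np.set_printoptions(precision=4,suppress=True)
c=snap('wrist'); h=cv2.cvtColor(c['pixels'],cv2.COLOR_RGB2HSV)
y=max(blobs(c,(15,120,60),(35,255,255),50),key=lambda b:b[0]); print('y',y[1],onz(c,[y[1]],.215))
b=max(blobs(c,(105,100,25),(120,255,255),500),key=lambda b:b[0])[2]
u=cv2.boxPoints(cv2.minAreaRect(b.astype(np.float32))); P=onz(c,u,.13); print(u.round(),P[:,:2],P.mean(0))
o,d=ray(c,[[318,272]]); print(o)
go(.57,.297,.25,-3.5)
mark()
E
python3 mk.py
```

```text
y [318.258  251.0411] [[0.5628 0.296  0.215 ]]
[[244. 344.]
 [244.  61.]
 [391.  61.]
 [391. 344.]] [[0.6701 0.2294]
 [0.4615 0.2548]
 [0.4676 0.349 ]
 [0.6777 0.3472]] [0.5693 0.2951 0.13  ]
[0.49   0.3007 0.4106]
shift [ 1.1  1.9 17.2] spin -0.3 j6 0.54 yaw 176.2
mark side 108 [172. 325.] inplane r 0.084 ang -4.3
mark side 4 [169. 335.] inplane r 0.047 ang 11.7
```

Emit:
jog_arm:
  motion:
    - {"x": 4,"y": 1,"z": 40,"spin": 0,"fingers": -0.4}
    - {"x": 4,"y": 1,"z": 81,"spin": 0,"fingers": -0.4}
    - {"x": 4,"y": 1,"z": 81,"spin": 0,"fingers": -0.4}
    - {"x": 4,"y": 1,"z": 81,"spin": 0,"fingers": 1}
    - {"x": 4,"y": 1,"z": 81,"spin": 0,"fingers": 1}
    - {"x": 4,"y": 1,"z": 81,"spin": 0,"fingers": 1}
    - {"x": 1,"y": 1,"z": 81,"spin": 0,"fingers": 1}
    - {"x": -2,"y": 1,"z": 81,"spin": 0,"fingers": 1}

```text
clock: 11.82
eef_pos: [0.5703, 0.2955, 0.1906]
tool_rot: [0.033, 0.999, 0.0, -0.002]
ft_force: [-13.5, -5.7, 12.8]
grip_width: 0.023
grasp_force: 65.0
```

Emit:
jog_arm:
  motion:
    - {"x": 0,"y": 0,"z": 0,"spin": 0,"fingers": 1}
    - {"x": 0,"y": 0,"z": 0,"spin": 0,"fingers": -0.4}
    - {"x": 0,"y": 0,"z": 0,"spin": 0,"fingers": -0.4}
    - {"x": 0,"y": 0,"z": 0,"spin": 0,"fingers": -0.4}
    - {"x": 0,"y": 0,"z": -50,"spin": 0,"fingers": -0.4}
    - {"x": 0,"y": 0,"z": -100,"spin": 0,"fingers": -0.4}
    - {"x": 0,"y": 0,"z": -100,"spin": 0,"fingers": -0.4}
    - {"x": 0,"y": 0,"z": -100,"spin": 0,"fingers": -0.4}

```text
clock: 12.82
eef_pos: [0.5736, 0.2963, 0.2874]
tool_rot: [0.033, 0.999, 0.0, 0.0]
ft_force: [1.1, 0.5, 0.4]
grip_width: 0.0597
grasp_force: 0.0
```

```bash
python3 mk.py
```

```text
y [316.3441 238.2228] [[0.565  0.2962 0.215 ]]
[[246.  61.]
 [384.  59.]
 [388. 327.]
 [250. 329.]] [[0.4625 0.2541]
 [0.4673 0.3488]
 [0.677  0.3495]
 [0.6715 0.2326]] [0.5696 0.2962 0.13  ]
[0.4922 0.3017 0.4305]
shift [ 3.1  0.7 36.3] spin -0.3 j6 0.54 yaw 176.2
mark scene 41 [472. 266.] inplane r 0.057 ang -29.0
mark side 142 [170. 325.] inplane r 0.081 ang -1.4
```

The wheel mark is within about 3°. Next is the pickup arm.

Emit:
jog_arm:
  motion:
    - {"x": 35,"y": -45,"z": 0,"spin": 0,"fingers": -0.4}
    - {"x": 70,"y": -90,"z": 0,"spin": 0,"fingers": -0.4}
    - {"x": 101,"y": -134,"z": 20,"spin": 0,"fingers": -0.4}
    - {"x": 101,"y": -134,"z": 75,"spin": 0,"fingers": -0.4}
    - {"x": 101,"y": -134,"z": 130,"spin": 0,"fingers": -0.4}
    - {"x": 101,"y": -134,"z": 175,"spin": 0,"fingers": -0.4}
    - {"x": 101,"y": -134,"z": 208,"spin": 0,"fingers": -0.4}
    - {"x": 101,"y": -134,"z": 208,"spin": 0,"fingers": -0.4}

```text
clock: 14.02
eef_pos: [0.4607, 0.1679, 0.0767]
tool_rot: [0.033, 0.999, -0.001, -0.004]
ft_force: [0.5, -0.3, -0.8]
grip_width: 0.0597
grasp_force: 0.0
```

```bash
python3 - <<'E'
from seg import *
go(.464,.1687,.078,-3.5); o=readout.get_obs(); print(o['eef_pos'],o['ft_force'])
p=np.array([.4108,.1026]);k=o['eef_pos'][:2]
r=R.from_quat(o['tool_rot'])
a0=np.degrees(np.arctan2(*(np.array([.4642,.1687])-p)[::-1]))
for a in np.linspace(a0,-6.4,8)[1:]:
    t=np.r_[p+.085*np.array([np.cos(np.radians(a)),np.sin(np.radians(a))]),o['eef_pos'][2]]
    print(round(a,1),(r.inv().apply(t-np.r_[.4642,.1687,o['eef_pos'][2]])*1000).round())
E
```

```text
shift [-3.3  1.  -1.4] spin -0.3 j6 0.42 yaw 176.2
[0.46068098 0.16794514 0.07665791] [ 0.47156944 -0.25220987 -0.7526606 ]
42.9 [-9. -8. -0.]
34.6 [-18. -17.  -0.]
26.4 [-25. -27.  -0.]
18.2 [-30. -38.  -0.]
10.0 [-34. -49.  -0.]
1.8 [-36. -61.  -0.]
-6.4 [-36. -73.  -0.]
```

Emit:
jog_arm:
  motion:
    - {"x": -3,"y": 1,"z": 0,"spin": 0,"fingers": -0.4}
    - {"x": -3,"y": 1,"z": 0,"spin": 0,"fingers": 1}
    - {"x": -3,"y": 1,"z": 0,"spin": 0,"fingers": 1}
    - {"x": -3,"y": 1,"z": 0,"spin": 0,"fingers": 1}
    - {"x": -3,"y": 1,"z": 0,"spin": 0,"fingers": 1}
    - {"x": -12,"y": -7,"z": 0,"spin": 0,"fingers": 1}
    - {"x": -21,"y": -16,"z": 0,"spin": 0,"fingers": 1}
    - {"x": -28,"y": -26,"z": 0,"spin": 0,"fingers": 1}

```text
clock: 15.02
eef_pos: [0.4896, 0.1427, 0.081]
tool_rot: [0.033, 0.999, 0.002, -0.0]
ft_force: [-0.9, 1.8, 4.1]
grip_width: 0.0183
grasp_force: 58.9
```

Emit:
jog_arm:
  motion:
    - {"x": -5,"y": -11,"z": 0,"spin": 0,"fingers": 1}
    - {"x": -9,"y": -22,"z": 0,"spin": 0,"fingers": 1}
    - {"x": -11,"y": -34,"z": 0,"spin": 0,"fingers": 1}
    - {"x": -11,"y": -46,"z": 0,"spin": 0,"fingers": 1}
    - {"x": -11,"y": -46,"z": 0,"spin": 0,"fingers": 1}
    - {"x": -11,"y": -46,"z": 0,"spin": 0,"fingers": -0.4}
    - {"x": -11,"y": -46,"z": 0,"spin": 0,"fingers": -0.4}
    - {"x": -11,"y": -46,"z": -20,"spin": 0,"fingers": -0.4}

```text
clock: 16.02
eef_pos: [0.4951, 0.0943, 0.0976]
tool_rot: [0.033, 0.999, -0.001, -0.003]
ft_force: [-0.1, 0.1, 0.5]
grip_width: 0.0597
grasp_force: 0.0
```

Emit:
jog_arm:
  motion:
    - {"x": 0,"y": 0,"z": -60,"spin": 0,"fingers": -0.4}
    - {"x": 0,"y": 0,"z": -120,"spin": 0,"fingers": -0.4}
    - {"x": 0,"y": 0,"z": -180,"spin": 0,"fingers": -0.4}
    - {"x": 0,"y": 0,"z": -180,"spin": 0,"fingers": -0.4}
    - {"x": 0,"y": 0,"z": -180,"spin": 0,"fingers": -0.4}

```text
clock: 16.65
eef_pos: [0.4972, 0.0947, 0.2787]
tool_rot: [0.033, 0.999, -0.0, -0.001]
ft_force: [-0.3, -0.3, -1.0]
grip_width: 0.0596
grasp_force: 0.0
```

```bash
python3 - <<'E'
from seg import *
np.set_printoptions(precision=4,suppress=True)
for n in('side','scene','wrist'):
    c=snap(n,'%s4.png'%n)
    for k,lo,hi,z,a in(('green',(50,120,50),(80,255,255),.018,25),('red',(0,170,80),(4,255,255),.085,40)):
        for s,ce,p in blobs(c,lo,hi,a): print(n,k,s,ce.round(),onz(c,[ce],z)[0,:2])
print(readout.get_obs()['eef_pos'])
E
```

```text
side green 135 [291. 334.] [0.509  0.0913]
side green 458 [245. 432.] [0.4465 0.2874]
side red 4067 [415. 128.] [ 0.6311 -0.5671]
side red 869 [165. 247.] [0.804  0.1192]
side red 136 [173. 286.] [0.716  0.1793]
side red 216 [300. 318.] [0.4872 0.0939]
scene green 97 [144. 117.] [ 0.3562 -0.7184]
scene green 57 [377. 259.] [0.5109 0.0902]
scene green 311 [411. 369.] [0.7349 0.2611]
scene red 3787 [ 93. 194.] [ 0.6868 -0.602 ]
scene red 127 [385. 235.] [0.485  0.0932]
scene red 597 [341. 354.] [0.7954 0.1262]
wrist green 1486 [563. 104.] [0.4292 0.3342]
wrist green 105 [478. 370.] [0.7265 0.2702]
wrist red 96 [314. 193.] [0.4876 0.0921]
[0.4968 0.0945 0.2775]
```

View pics/wrist4.png

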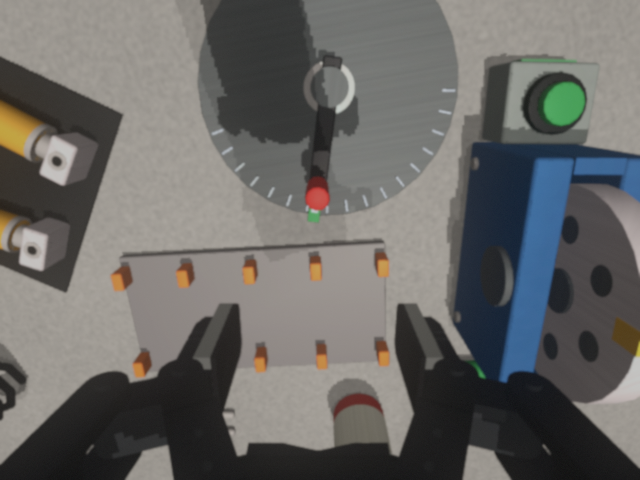

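The wrist view shows the red knob at (316,190) right over the clip at (314,214), in line with the arm, so that's set. Next I'll look at the dampers from above.

Emit:
jog_arm:
  motion:
    - {"x": 10,"y": -60,"z": -20,"spin": -8,"fingers": -0.4}
    - {"x": 20,"y": -115,"z": -40,"spin": -16,"fingers": -0.4}
    - {"x": 30,"y": -170,"z": -60,"spin": -24,"fingers": -0.4}
    - {"x": 40,"y": -225,"z": -80,"spin": -32,"fingers": -0.4}
    - {"x": 50,"y": -280,"z": -80,"spin": -40,"fingers": -0.4}
    - {"x": 60,"y": -335,"z": -80,"spin": -48,"fingers": -0.4}
    - {"x": 70,"y": -390,"z": -80,"spin": -56,"fingers": -0.4}
    - {"x": 78,"y": -440,"z": -80,"spin": -64,"fingers": -0.4}

```text
clock: 17.8
eef_pos: [0.3901, -0.3407, 0.358]
tool_rot: [-0.504, 0.864, 0.002, -0.0]
ft_force: [0.5, 1.3, 0.2]
grip_width: 0.0599
grasp_force: 0.0
```

Emit:
jog_arm:
  motion:
    - {"x": 0,"y": 0,"z": 0,"spin": 0,"fingers": -0.4}
    - {"x": 0,"y": 0,"z": 0,"spin": 0,"fingers": -0.4}

```text
clock: 18.05
eef_pos: [0.391, -0.3388, 0.3583]
tool_rot: [-0.501, 0.865, 0.002, -0.0]
ft_force: [-1.0, -0.4, 0.1]
grip_width: 0.0592
grasp_force: 0.0
```

```bash
cat > dm.py <<'E'
from seg import *
np.set_printoptions(precision=4,suppress=True)
o=readout.get_obs(); print(o['eef_pos'],o['joint_pos'].round(2),o['grip_width'])
c=snap('wrist','wd_%d.png'%(o['clock']*10)); cam=ray(c,[[320,240]])[0]
for s,ce,p in blobs(c,(14,110,50),(28,255,255),250):
    m,a,L=axis(c,p,.040); r=o['tool_rot']
    print('gold',s,ce.round(),m,'ang',a.round(1),L); 
    if .2<m[0]<.75 and -.5<m[1]<.3: go(m[0],m[1],.008,a)
E
python3 dm.py; ls pics
```

```text
[ 0.391  -0.3388  0.3583] [-0.71  0.27  0.37  1.67  0.   -1.76] 0.05922924879545109
gold 1713 [265. 155.] [ 0.4294 -0.3886] ang 54.0 [0.0385 0.0557]
shift [ 24.9 -58.8 350.7] spin 6.2 j6 -1.76 yaw -119.8
gold 1692 [360. 161.] [ 0.34  -0.329] ang 56.9 [0.0384 0.0561]
shift [ 17.6  48.4 350.9] spin 3.4 j6 -1.76 yaw -119.8
gold 1264 [270. 283.] [ 0.5077 -0.2515] ang 62.8 [0.0389 0.0558]
shift [-132.9  -58.7  350.8] spin -2.6 j6 -1.76 yaw -119.8
gold 1246 [355. 283.] [ 0.4167 -0.1991] ang 59.9 [0.0384 0.0558]
shift [-133.2   46.3  351. ] spin 0.3 j6 -1.76 yaw -119.8
crop.png
crop2.png
s2.png
scene0.png
scene4.png
side0.png
side4.png
w1.png
w2.png
w3.png
wd_180.png
wrist0.png
wrist4.png
```

View pics/wd_180.png

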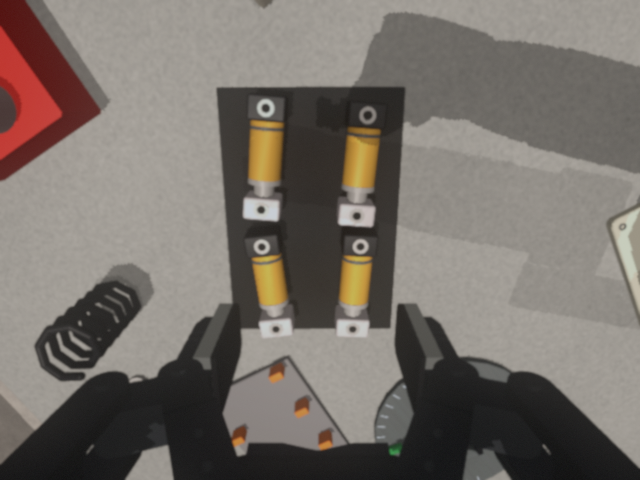

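The wrist view shows four dampers with gold centres at (265,155), (360,161), (270,283) and (355,283). The grey blocks point down in the image, and the spring is clear at (85,330). I'll take the first damper.

Emit:
jog_arm:
  motion:
    - {"x": 25,"y": -59,"z": 20,"spin": 6,"fingers": -0.4}
    - {"x": 25,"y": -59,"z": 80,"spin": 6,"fingers": -0.4}
    - {"x": 25,"y": -59,"z": 140,"spin": 6,"fingers": -0.4}
    - {"x": 25,"y": -59,"z": 200,"spin": 6,"fingers": -0.4}
    - {"x": 25,"y": -59,"z": 260,"spin": 6,"fingers": -0.4}
    - {"x": 25,"y": -59,"z": 300,"spin": 6,"fingers": -0.4}
    - {"x": 25,"y": -59,"z": 330,"spin": 6,"fingers": -0.4}
    - {"x": 25,"y": -59,"z": 349,"spin": 6,"fingers": -0.4}

```text
clock: 19.1
eef_pos: [0.4301, -0.3876, 0.0089]
tool_rot: [-0.457, 0.89, 0.001, -0.0]
ft_force: [-0.1, 0.4, -0.5]
grip_width: 0.0601
grasp_force: 0.0
```

Emit:
jog_arm:
  motion:
    - {"x": 0,"y": 0,"z": 0,"spin": 0,"fingers": -0.4}
    - {"x": 0,"y": 0,"z": 0,"spin": 0,"fingers": 1}
    - {"x": 0,"y": 0,"z": 0,"spin": 0,"fingers": 1}
    - {"x": 0,"y": 0,"z": 0,"spin": 0,"fingers": 1}
    - {"x": 0,"y": 0,"z": 0,"spin": 0,"fingers": 1}
    - {"x": 0,"y": 0,"z": -40,"spin": 0,"fingers": 1}
    - {"x": 0,"y": 0,"z": -100,"spin": 0,"fingers": 1}
    - {"x": 0,"y": 0,"z": -160,"spin": 0,"fingers": 1}

```text
clock: 20.1
eef_pos: [0.429, -0.3897, 0.1706]
tool_rot: [-0.456, 0.89, 0.001, -0.001]
ft_force: [1.5, 0.2, -6.9]
grip_width: 0.0359
grasp_force: 65.9
```

```bash
python3 - <<'E'
from h import *
print(readout.get_obs()['eef_pos']); go(.632,-.093,.20,180)
c=camera('side'); print('spring',onz(c,[[331,188]],0),onz(c,[[331,145]],.14),'bottle',onz(c,[[172,285]],0))
E
```

```text
[ 0.42899318 -0.38968831  0.17061116]
shift [-359.4    8.9  -29.4] spin 54.2 j6 -1.68 yaw -125.8
spring [[ 0.7157785  -0.32538224  0.        ]] [[ 0.70981565 -0.30624391  0.14      ]] bottle [[ 7.85671455e-01  1.35179743e-01 -1.11022302e-16]]
```

Emit:
jog_arm:
  motion:
    - {"x": 0,"y": 0,"z": -30,"spin": 0,"fingers": 1}
    - {"x": -55,"y": 2,"z": -30,"spin": 8,"fingers": 1}
    - {"x": -110,"y": 4,"z": -30,"spin": 17,"fingers": 1}
    - {"x": -165,"y": 5,"z": -30,"spin": 26,"fingers": 1}
    - {"x": -220,"y": 6,"z": -30,"spin": 35,"fingers": 1}
    - {"x": -275,"y": 8,"z": -30,"spin": 44,"fingers": 1}
    - {"x": -330,"y": 9,"z": -30,"spin": 54,"fingers": 1}
    - {"x": -359,"y": 9,"z": -30,"spin": 54,"fingers": 1}

```text
clock: 21.15
eef_pos: [0.6332, -0.0909, 0.1986]
tool_rot: [-0.003, 1.0, 0.0, -0.001]
ft_force: [0.4, -1.0, -6.5]
grip_width: 0.0363
grasp_force: 65.8
```

Emit:
jog_arm:
  motion:
    - {"x": 0,"y": 0,"z": 0,"spin": 0,"fingers": 1}
    - {"x": 0,"y": 0,"z": 40,"spin": 0,"fingers": 1}

```text
clock: 21.4
eef_pos: [0.6351, -0.0944, 0.1629]
tool_rot: [-0.002, 1.0, -0.001, 0.004]
ft_force: [2.1, 0.3, -5.9]
grip_width: 0.0359
grasp_force: 66.0
```

```bash
python3 - <<'E'
from h import *
o=readout.get_obs();print(o['eef_pos'],o['grip_width'],o['grasp_force']); go(.632,-.093,.0155,180); snap('wrist','w5.png')
E
```

```text
[ 0.63505763 -0.09436385  0.1629437 ] 0.03591430375060603 66.04627132415771
shift [  4.1   1.7 147.4] spin 0.3 j6 -0.15 yaw -179.7
```

View pics/w5.png

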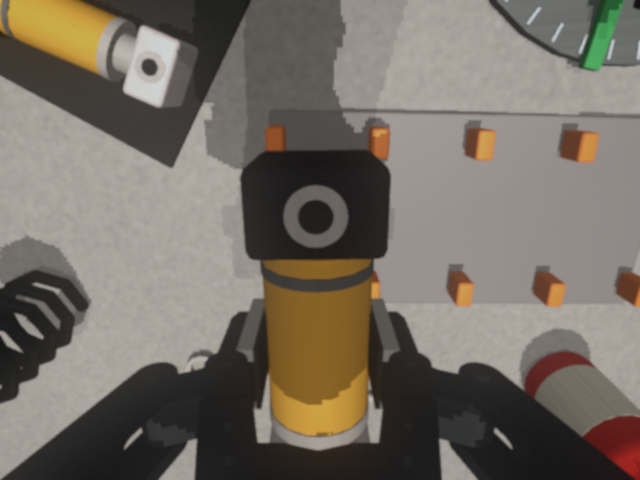

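The wrist view shows the damper held straight, its black block at (315,205), aligned with lane 0 between the posts at (275,140) and (378,140). I'll lower it.

Emit:
jog_arm:
  motion:
    - {"x": 3,"y": 1,"z": 50,"spin": 0,"fingers": 1}
    - {"x": 3,"y": 1,"z": 100,"spin": 0,"fingers": 1}
    - {"x": 3,"y": 1,"z": 130,"spin": 0,"fingers": 1}
    - {"x": 3,"y": 1,"z": 146,"spin": 0,"fingers": 1}
    - {"x": 3,"y": 1,"z": 147,"spin": 0,"fingers": 1}
    - {"x": 3,"y": 1,"z": 147,"spin": 0,"fingers": -0.4}
    - {"x": 3,"y": 1,"z": 147,"spin": 0,"fingers": -0.4}
    - {"x": 3,"y": 1,"z": 147,"spin": 0,"fingers": -0.4}

```text
clock: 22.45
eef_pos: [0.6305, -0.093, 0.0144]
tool_rot: [-0.002, 1.0, -0.0, 0.001]
ft_force: [0.2, 0.6, -0.7]
grip_width: 0.0596
grasp_force: 0.0
```

Emit:
jog_arm:
  motion:
    - {"x": 0,"y": 0,"z": -50,"spin": 0,"fingers": -0.4}
    - {"x": 0,"y": 0,"z": -110,"spin": 0,"fingers": -0.4}
    - {"x": 0,"y": 0,"z": -170,"spin": 0,"fingers": -0.4}
    - {"x": 0,"y": 0,"z": -230,"spin": 0,"fingers": -0.4}
    - {"x": 0,"y": 0,"z": -290,"spin": 0,"fingers": -0.4}
    - {"x": 0,"y": 0,"z": -290,"spin": 0,"fingers": -0.4}

```text
clock: 23.2
eef_pos: [0.6323, -0.0931, 0.3109]
tool_rot: [-0.002, 1.0, -0.001, 0.007]
ft_force: [-0.3, -0.0, -1.0]
grip_width: 0.0598
grasp_force: 0.0
```

```bash
python3 dm.py; python3 -c "
from h import *
go(.39,-.335,.3,-120)"
```

```text
[ 0.6323 -0.0931  0.3109] [-0.15  0.52  0.62  1.66 -0.   -0.15] 0.05979918923156191
gold 300 [115.  36.] [ 0.4957 -0.2843] ang 155.2 [0.0092 0.0362]
shift [ 138.4 -190.5  298.3] spin 25.1 j6 -0.15 yaw -179.8
gold 2554 [150.  51.] [ 0.5092 -0.2522] ang 68.5 [0.0381 0.0561]
shift [ 124.8 -158.4  298.4] spin -68.2 j6 -0.15 yaw -179.8
gold 273 [317. 143.] [ 0.5943 -0.094 ] ang 90.6 [0.0075 0.0348]
shift [ 39.   -0.6 298.8] spin 89.6 j6 -0.15 yaw -179.8
gold 1934 [318. 177.] [ 0.629  -0.0935] ang 1.0 [0.0361 0.057 ]
shift [  4.4  -0.2 299.1] spin -0.7 j6 -0.15 yaw -179.8
shift [ 242.2 -241.1    5.6] spin -59.8 j6 -0.15 yaw -179.8
```

Emit:
jog_arm:
  motion:
    - {"x": 30,"y": -20,"z": 0,"spin": -8,"fingers": -0.4}
    - {"x": 45,"y": -50,"z": 15,"spin": -16,"fingers": -0.4}
    - {"x": 60,"y": -75,"z": 30,"spin": -24,"fingers": -0.4}
    - {"x": 75,"y": -100,"z": 50,"spin": -32,"fingers": -0.4}
    - {"x": 90,"y": -120,"z": 70,"spin": -40,"fingers": -0.4}
    - {"x": 105,"y": -140,"z": 90,"spin": -48,"fingers": -0.4}
    - {"x": 125,"y": -158,"z": 100,"spin": -57,"fingers": -0.4}
    - {"x": 125,"y": -158,"z": 110,"spin": -64,"fingers": -0.4}

```text
clock: 24.25
eef_pos: [0.5026, -0.2518, 0.1909]
tool_rot: [-0.532, 0.847, 0.002, -0.001]
ft_force: [-0.1, -0.2, 0.3]
grip_width: 0.0598
grasp_force: 0.0
```

Emit:
jog_arm:
  motion:
    - {"x": 0,"y": 0,"z": 0,"spin": 0,"fingers": -0.4}
    - {"x": 0,"y": 0,"z": 0,"spin": 0,"fingers": -0.4}

```text
clock: 24.5
eef_pos: [0.5051, -0.2508, 0.193]
tool_rot: [-0.531, 0.847, 0.001, -0.0]
ft_force: [-0.3, 0.1, -0.0]
grip_width: 0.0597
grasp_force: 0.0
```

```bash
python3 dm.py
```

```text
[ 0.5051 -0.2508  0.193 ] [-0.46  0.39  0.11  1.29  0.   -1.58] 0.059749130972499155
gold 3133 [483.  26.] [ 0.3491 -0.3205] ang 162.0 [0.032  0.0407]
shift [130.8 110.4 185.5] spin 82.1 j6 -1.58 yaw -115.8
gold 473 [309. 170.] [ 0.4958 -0.2837] ang 157.2 [0.007  0.0352]
shift [ 33.7  -5.7 185.4] spin 87.0 j6 -1.58 yaw -115.8
gold 518 [457. 180.] [ 0.4005 -0.2301] ang 144.9 [0.0074 0.0393]
shift [ 27.  103.4 185.5] spin -80.7 j6 -1.58 yaw -115.8
gold 3558 [311. 215.] [ 0.5093 -0.2525] ang 65.5 [0.0375 0.0559]
shift [ -0.2  -4.3 185.4] spin -1.3 j6 -1.58 yaw -115.8
gold 3649 [446. 223.] [ 0.4192 -0.2015] ang 62.3 [0.04  0.056]
shift [ -6.9  99.  185.5] spin 1.9 j6 -1.58 yaw -115.8
gold 533 [302. 391.] [ 0.588  -0.1108] ang 63.9 [0.0166 0.0667]
shift [-162.1  -13.4  185.4] spin 0.3 j6 -1.58 yaw -115.8
gold 2426 [266. 417.] [ 0.6304 -0.099 ] ang 20.5 [0.0429 0.0594]
shift [-191.1  -46.5  185.4] spin 43.7 j6 -1.58 yaw -115.8
```

Damper C is well centred, so I'll descend 184 mm, grip and lift.

Emit:
jog_arm:
  motion:
    - {"x": 0,"y": -4,"z": 60,"spin": -1,"fingers": -0.4}
    - {"x": 0,"y": -4,"z": 115,"spin": -1,"fingers": -0.4}
    - {"x": 0,"y": -4,"z": 160,"spin": -1,"fingers": -0.4}
    - {"x": 0,"y": -4,"z": 184,"spin": -1,"fingers": -0.4}
    - {"x": 0,"y": -4,"z": 184,"spin": -1,"fingers": -0.4}
    - {"x": 0,"y": -4,"z": 184,"spin": -1,"fingers": 1}
    - {"x": 0,"y": -4,"z": 184,"spin": -1,"fingers": 1}
    - {"x": 0,"y": -4,"z": 184,"spin": -1,"fingers": 1}

```text
clock: 25.55
eef_pos: [0.5104, -0.2534, 0.0117]
tool_rot: [-0.539, 0.842, -0.002, 0.001]
ft_force: [0.2, 0.8, 5.2]
grip_width: 0.0363
grasp_force: 61.0
```

Emit:
jog_arm:
  motion:
    - {"x": 0,"y": 0,"z": 0,"spin": 0,"fingers": 1}
    - {"x": 0,"y": 0,"z": -40,"spin": 0,"fingers": 1}
    - {"x": 0,"y": 0,"z": -100,"spin": 0,"fingers": 1}
    - {"x": 0,"y": 0,"z": -160,"spin": 0,"fingers": 1}
    - {"x": 0,"y": 0,"z": -190,"spin": 0,"fingers": 1}

```text
clock: 26.18
eef_pos: [0.5098, -0.2535, 0.2032]
tool_rot: [-0.539, 0.842, -0.002, 0.001]
ft_force: [0.6, -1.0, -5.5]
grip_width: 0.0364
grasp_force: 62.2
```

```bash
python3 -c "
from h import *
o=readout.get_obs();print(o['eef_pos'],o['grip_width'],o['grasp_force']);go(.632,-.0235,.2,180)"
```

```text
[ 0.5098023  -0.25347348  0.20319285] 0.0364364641122022 62.21173167228699
shift [-260.   -14.6    3.2] spin 65.2 j6 -1.6 yaw -114.8
```

Emit:
jog_arm:
  motion:
    - {"x": -40,"y": -2,"z": 0,"spin": 9,"fingers": 1}
    - {"x": -80,"y": -4,"z": 0,"spin": 18,"fingers": 1}
    - {"x": -120,"y": -6,"z": 0,"spin": 27,"fingers": 1}
    - {"x": -160,"y": -8,"z": 0,"spin": 36,"fingers": 1}
    - {"x": -200,"y": -10,"z": 0,"spin": 45,"fingers": 1}
    - {"x": -235,"y": -12,"z": 0,"spin": 55,"fingers": 1}
    - {"x": -260,"y": -15,"z": 0,"spin": 65,"fingers": 1}
    - {"x": -260,"y": -15,"z": 0,"spin": 65,"fingers": 1}

```text
clock: 27.18
eef_pos: [0.6313, -0.0211, 0.198]
tool_rot: [-0.004, 1.0, 0.0, -0.001]
ft_force: [-1.0, -0.5, -5.3]
grip_width: 0.0364
grasp_force: 61.9
```

Emit:
jog_arm:
  motion:
    - {"x": 0,"y": 0,"z": 0,"spin": 0,"fingers": 1}
    - {"x": 0,"y": 0,"z": 50,"spin": 0,"fingers": 1}
    - {"x": 0,"y": 0,"z": 50,"spin": 0,"fingers": 1}

```text
clock: 27.55
eef_pos: [0.6266, -0.0241, 0.1448]
tool_rot: [-0.002, 1.0, 0.0, -0.006]
ft_force: [-1.0, -0.2, -5.3]
grip_width: 0.0363
grasp_force: 61.7
```

```bash
python3 -c "
from h import *
o=readout.get_obs();print(o['eef_pos'],o['grip_width'],o['grasp_force']);go(.632,-.0235,.0175,180)"; python3 dm.py|grep gold
```

```text
[ 0.62659756 -0.02408181  0.14477168] 0.03634573014350881 61.71729326248169
shift [ -7.    0.5 127.2] spin 0.2 j6 -0.04 yaw -179.8
gold 363 [158. 163.] [ 0.5795 -0.122 ] ang 1.6 [0.0079 0.0172]
gold 425 [493. 166.] [0.5803 0.0836] ang 179.0 [0.0095 0.0171]
gold 400 [601. 167.] [0.5806 0.152 ] ang 0.4 [0.0093 0.0173]
gold 653 [209. 187.] [ 0.5949 -0.092 ] ang 93.0 [0.0072 0.036 ]
gold 4846 [214. 240.] [ 0.6298 -0.091 ] ang 176.7 [0.038  0.0573]
gold 1899 [315. 269.] [ 0.6494 -0.0256] ang 91.2 [0.0141 0.064 ]
gold 14392 [318. 358.] [ 0.7197 -0.0231] ang 1.0 [0.0723 0.1207]
gold 287 [176. 318.] [ 0.6866 -0.1219] ang 177.3 [0.0092 0.0172]
gold 310 [471. 321.] [0.6876 0.083 ] ang 0.0 [0.0097 0.0175]
gold 288 [567. 321.] [0.6878 0.1515] ang 1.1 [0.0096 0.0171]
```

Emit:
jog_arm:
  motion:
    - {"x": -4,"y": 0,"z": 50,"spin": 0,"fingers": 1}
    - {"x": -4,"y": 0,"z": 90,"spin": 0,"fingers": 1}
    - {"x": -4,"y": 0,"z": 115,"spin": 0,"fingers": 1}
    - {"x": -4,"y": 0,"z": 126,"spin": 0,"fingers": 1}
    - {"x": -4,"y": 0,"z": 127,"spin": 0,"fingers": 1}
    - {"x": -4,"y": 0,"z": 127,"spin": 0,"fingers": -0.4}
    - {"x": -4,"y": 0,"z": 127,"spin": 0,"fingers": -0.4}
    - {"x": -4,"y": 0,"z": 127,"spin": 0,"fingers": -0.4}

```text
clock: 28.6
eef_pos: [0.6367, -0.0231, 0.0245]
tool_rot: [-0.002, 1.0, -0.0, 0.002]
ft_force: [0.4, 0.5, 0.5]
grip_width: 0.06
grasp_force: 0.0
```

Emit:
jog_arm:
  motion:
    - {"x": 0,"y": 0,"z": -50,"spin": 0,"fingers": -0.4}
    - {"x": 0,"y": 0,"z": -110,"spin": 0,"fingers": -0.4}
    - {"x": 0,"y": 0,"z": -170,"spin": 0,"fingers": -0.4}
    - {"x": 0,"y": 0,"z": -230,"spin": 0,"fingers": -0.4}
    - {"x": 0,"y": 0,"z": -290,"spin": 0,"fingers": -0.4}
    - {"x": 0,"y": 0,"z": -290,"spin": 0,"fingers": -0.4}

```text
clock: 29.35
eef_pos: [0.6378, -0.0231, 0.3206]
tool_rot: [-0.002, 1.0, -0.0, 0.007]
ft_force: [0.1, -0.1, -0.1]
grip_width: 0.0594
grasp_force: 0.0
```

```bash
python3 dm.py; python3 -c "
from seg import *
go(.419,-.2015,.193,-118)
c=snap('side')
for b in blobs(c,(15,120,90),(28,255,255),60)[2:]: print(b[0],b[1].round(),axis(c,b[2],.035)[0])"
```

```text
[ 0.6378 -0.0231  0.3206] [-0.04  0.52  0.64  1.68 -0.   -0.04] 0.059386001217532305
gold 263 [250. 136.] [ 0.5941 -0.0926] ang 91.9 [0.0074 0.0366]
shift [ 45.6 -69.2 308.5] spin 88.3 j6 -0.04 yaw -179.8
gold 1893 [252. 170.] [ 0.629  -0.0921] ang 179.2 [0.0367 0.0568]
shift [ 10.7 -68.9 308.7] spin 1.0 j6 -0.04 yaw -179.8
gold 254 [318. 146.] [ 0.6037 -0.0235] ang 92.0 [0.0072 0.0365]
shift [ 35.6  -0.1 308.5] spin 88.3 j6 -0.04 yaw -179.8
gold 1825 [318. 179.] [ 0.6385 -0.0225] ang 1.2 [0.036  0.0568]
shift [  0.8   0.7 308.8] spin -1.0 j6 -0.04 yaw -179.8
shift [ 219.6 -177.4  122.1] spin -61.8 j6 -0.04 yaw -179.8
82 [433.  86.] [ 0.73550362 -0.87762545]
148 [452.  93.] [ 0.67170822 -0.87582631]
396 [434. 122.] [ 0.63679881 -0.70063631]
408 [299. 245.] [ 0.63319919 -0.0909772 ]
410 [477. 245.] [ 0.33231288 -0.32587711]
442 [274. 261.] [ 0.64283759 -0.02027581]
453 [415. 264.] [ 0.40944143 -0.19558584]
214 [171. 326.] [0.68659733 0.22295674]
```

Emit:
jog_arm:
  motion:
    - {"x": 30,"y": -20,"z": 0,"spin": -8,"fingers": -0.4}
    - {"x": 65,"y": -45,"z": 15,"spin": -16,"fingers": -0.4}
    - {"x": 100,"y": -75,"z": 30,"spin": -24,"fingers": -0.4}
    - {"x": 135,"y": -105,"z": 50,"spin": -32,"fingers": -0.4}
    - {"x": 170,"y": -135,"z": 70,"spin": -40,"fingers": -0.4}
    - {"x": 200,"y": -160,"z": 95,"spin": -48,"fingers": -0.4}
    - {"x": 220,"y": -177,"z": 115,"spin": -56,"fingers": -0.4}
    - {"x": 220,"y": -177,"z": 122,"spin": -62,"fingers": -0.4}

```text
clock: 30.45
eef_pos: [0.4121, -0.2008, 0.1873]
tool_rot: [-0.517, 0.856, 0.003, -0.002]
ft_force: [0.5, 0.0, 0.5]
grip_width: 0.06
grasp_force: 0.0
```

Emit:
jog_arm:
  motion:
    - {"x": 0,"y": 0,"z": 0,"spin": 0,"fingers": -0.4}
    - {"x": 0,"y": 0,"z": 0,"spin": 0,"fingers": -0.4}

```text
clock: 30.7
eef_pos: [0.4159, -0.2006, 0.1901]
tool_rot: [-0.516, 0.856, 0.001, -0.0]
ft_force: [0.0, 1.3, -0.2]
grip_width: 0.0598
grasp_force: 0.0
```

```bash
python3 dm.py
```

```text
[ 0.4159 -0.2006  0.1901] [-0.45  0.19 -0.17  1.21  0.   -1.53] 0.05979237073505122
gold 2346 [329.  20.] [ 0.3474 -0.3146] ang 152.2 [0.0244 0.0379]
shift [132.9   7.7 182.5] spin -89.9 j6 -1.54 yaw -117.8
gold 466 [323. 173.] [ 0.397  -0.2272] ang 147.2 [0.0068 0.0352]
shift [ 32.4   4.6 182.5] spin -85.0 j6 -1.54 yaw -117.8
gold 3572 [319. 217.] [ 0.4155 -0.1987] ang 57.0 [0.0372 0.0559]
shift [ -1.5   1.5 182.5] spin 5.3 j6 -1.54 yaw -117.8
```

Emit:
jog_arm:
  motion:
    - {"x": -2,"y": 1,"z": 60,"spin": 4,"fingers": -0.4}
    - {"x": -2,"y": 1,"z": 115,"spin": 4,"fingers": -0.4}
    - {"x": -2,"y": 1,"z": 160,"spin": 4,"fingers": -0.4}
    - {"x": -2,"y": 1,"z": 182,"spin": 4,"fingers": -0.4}
    - {"x": -2,"y": 1,"z": 182,"spin": 4,"fingers": -0.4}
    - {"x": -2,"y": 1,"z": 182,"spin": 4,"fingers": 1}
    - {"x": -2,"y": 1,"z": 182,"spin": 4,"fingers": 1}
    - {"x": -2,"y": 1,"z": 182,"spin": 4,"fingers": 1}

```text
clock: 31.75
eef_pos: [0.4174, -0.1991, 0.0102]
tool_rot: [-0.487, 0.874, -0.001, 0.001]
ft_force: [-1.2, 0.5, 6.7]
grip_width: 0.036
grasp_force: 61.1
```

Emit:
jog_arm:
  motion:
    - {"x": 0,"y": 0,"z": 0,"spin": 0,"fingers": 1}
    - {"x": 0,"y": 0,"z": -40,"spin": 0,"fingers": 1}
    - {"x": 0,"y": 0,"z": -100,"spin": 0,"fingers": 1}
    - {"x": 0,"y": 0,"z": -160,"spin": 0,"fingers": 1}
    - {"x": 0,"y": 0,"z": -190,"spin": 0,"fingers": 1}

```text
clock: 32.38
eef_pos: [0.4174, -0.1995, 0.2024]
tool_rot: [-0.487, 0.874, -0.002, 0.002]
ft_force: [-0.3, -0.3, -4.1]
grip_width: 0.0361
grasp_force: 62.0
```

```bash
python3 -c "
from h import *
o=readout.get_obs();print(o['eef_pos'],o['grip_width'],o['grasp_force']);go(.632,.047,.2,180)"
```

```text
[ 0.41739934 -0.19946037  0.2023799 ] 0.036142303619915384 61.97037220001221
shift [-322.5  -52.7    2.8] spin 58.2 j6 -1.46 yaw -121.8
```

Emit:
jog_arm:
  motion:
    - {"x": -40,"y": -7,"z": 0,"spin": 8,"fingers": 1}
    - {"x": -85,"y": -14,"z": 0,"spin": 16,"fingers": 1}
    - {"x": -135,"y": -22,"z": 0,"spin": 24,"fingers": 1}
    - {"x": -185,"y": -30,"z": 0,"spin": 33,"fingers": 1}
    - {"x": -235,"y": -38,"z": 0,"spin": 42,"fingers": 1}
    - {"x": -285,"y": -46,"z": 0,"spin": 50,"fingers": 1}
    - {"x": -322,"y": -53,"z": 0,"spin": 58,"fingers": 1}
    - {"x": -322,"y": -53,"z": 0,"spin": 58,"fingers": 1}

```text
clock: 33.38
eef_pos: [0.6317, 0.0496, 0.197]
tool_rot: [-0.004, 1.0, 0.0, -0.001]
ft_force: [-0.7, -0.4, -3.8]
grip_width: 0.0362
grasp_force: 61.7
```

Emit:
jog_arm:
  motion:
    - {"x": 0,"y": 0,"z": 0,"spin": 0,"fingers": 1}
    - {"x": 0,"y": 0,"z": 50,"spin": 0,"fingers": 1}
    - {"x": 0,"y": 0,"z": 50,"spin": 0,"fingers": 1}

```text
clock: 33.75
eef_pos: [0.626, 0.0456, 0.1442]
tool_rot: [-0.002, 1.0, -0.001, -0.006]
ft_force: [-1.2, -0.4, -4.1]
grip_width: 0.0364
grasp_force: 61.5
```

```bash
python3 -c "
from h import *
o=readout.get_obs();print(o['eef_pos'],o['grip_width'],o['grasp_force']);go(.632,.047,.0165,180)"; python3 dm.py|grep gold
```

```text
[0.62604788 0.04561317 0.1442406 ] 0.036392996438126816 61.45408272743225
shift [ -7.4   1.5 127.7] spin 0.2 j6 0.07 yaw -179.8
gold 387 [159. 164.] [ 0.5795 -0.0519] ang 174.7 [0.0084 0.0179]
gold 455 [494. 167.] [0.5807 0.1535] ang 180.0 [0.0098 0.0175]
gold 706 [102. 188.] [ 0.5944 -0.0898] ang 95.0 [0.0072 0.0413]
gold 5113 [110. 240.] [ 0.6294 -0.0896] ang 172.4 [0.0407 0.0574]
gold 640 [211. 203.] [ 0.6045 -0.0218] ang 94.5 [0.0072 0.0367]
gold 4644 [217. 255.] [ 0.6395 -0.0202] ang 177.6 [0.0373 0.0575]
gold 1951 [318. 268.] [0.6479 0.0462] ang 89.2 [0.0143 0.0647]
gold 14764 [317. 359.] [0.719  0.0457] ang 179.7 [0.0732 0.1218]
gold 306 [177. 320.] [ 0.6872 -0.0517] ang 178.7 [0.0094 0.0175]
gold 314 [472. 322.] [0.6878 0.153 ] ang 1.1 [0.0097 0.0177]
```

Emit:
jog_arm:
  motion:
    - {"x": 0,"y": 1,"z": 50,"spin": 0,"fingers": 1}
    - {"x": 0,"y": 1,"z": 90,"spin": 0,"fingers": 1}
    - {"x": 0,"y": 1,"z": 118,"spin": 0,"fingers": 1}
    - {"x": 0,"y": 1,"z": 131,"spin": 0,"fingers": 1}
    - {"x": 0,"y": 1,"z": 132,"spin": 0,"fingers": 1}
    - {"x": 0,"y": 1,"z": 132,"spin": 0,"fingers": -0.4}
    - {"x": 0,"y": 1,"z": 132,"spin": 0,"fingers": -0.4}
    - {"x": 0,"y": 1,"z": 132,"spin": 0,"fingers": -0.4}

```text
clock: 34.8
eef_pos: [0.6319, 0.0482, 0.0183]
tool_rot: [-0.002, 1.0, 0.0, 0.001]
ft_force: [-0.2, -0.4, 1.2]
grip_width: 0.0597
grasp_force: 0.0
```

Emit:
jog_arm:
  motion:
    - {"x": 0,"y": 0,"z": -50,"spin": 0,"fingers": -0.4}
    - {"x": 0,"y": 0,"z": -110,"spin": 0,"fingers": -0.4}
    - {"x": 0,"y": 0,"z": -170,"spin": 0,"fingers": -0.4}
    - {"x": 0,"y": 0,"z": -230,"spin": 0,"fingers": -0.4}
    - {"x": 0,"y": 0,"z": -290,"spin": 0,"fingers": -0.4}
    - {"x": 0,"y": 0,"z": -290,"spin": 0,"fingers": -0.4}

```text
clock: 35.55
eef_pos: [0.6332, 0.0483, 0.3145]
tool_rot: [-0.002, 1.0, 0.001, 0.007]
ft_force: [0.3, 0.3, -0.7]
grip_width: 0.0593
grasp_force: 0.0
```

```bash
python3 dm.py; python3 -c "
from seg import *
go(.340,-.329,.19,-122)
c=snap('side')
for b in blobs(c,(15,120,90),(28,255,255),60)[2:]: print(b[0],b[1].round(),axis(c,b[2],.035)[0])"
```

```text
[0.6332 0.0483 0.3145] [ 0.08  0.51  0.61  1.66 -0.    0.07] 0.059336109326100686
gold 281 [179. 141.] [ 0.594  -0.0913] ang 92.2 [0.0077 0.0383]
shift [  41.2 -139.6  302.3] spin 88.1 j6 0.07 yaw -179.8
gold 269 [318. 145.] [0.5979 0.0484] ang 89.4 [0.0076 0.0346]
shift [ 36.7   0.2 302.4] spin -89.1 j6 0.07 yaw -179.8
gold 1952 [183. 175.] [ 0.6292 -0.0908] ang 176.8 [0.0387 0.0565]
shift [   6.  -139.2  302.6] spin 3.4 j6 0.07 yaw -179.8
gold 261 [248. 151.] [ 0.6038 -0.0227] ang 92.6 [0.0073 0.0367]
shift [ 31.1 -71.  302.4] spin 87.7 j6 0.07 yaw -179.8
gold 1882 [317. 179.] [0.6328 0.0478] ang 179.4 [0.0358 0.0571]
shift [  1.8  -0.7 302.7] spin 0.8 j6 0.07 yaw -179.8
gold 1888 [251. 185.] [ 0.6386 -0.0212] ang 0.2 [0.0366 0.057 ]
shift [ -3.7 -69.6 302.7] spin 0.1 j6 0.07 yaw -179.8
shift [ 294.7 -376.1  118.1] spin -57.8 j6 0.07 yaw -179.8
395 [434. 122.] [ 0.63671912 -0.70049423]
408 [299. 245.] [ 0.63319698 -0.09096038]
410 [477. 245.] [ 0.33229695 -0.32580511]
442 [274. 261.] [ 0.64283759 -0.02027581]
470 [253. 283.] [0.63745793 0.04987917]
212 [171. 326.] [0.6866491  0.22280495]
```

Emit:
jog_arm:
  motion:
    - {"x": 37,"y": -47,"z": 0,"spin": -7,"fingers": -0.4}
    - {"x": 74,"y": -94,"z": 0,"spin": -14,"fingers": -0.4}
    - {"x": 111,"y": -141,"z": 10,"spin": -22,"fingers": -0.4}
    - {"x": 148,"y": -188,"z": 30,"spin": -29,"fingers": -0.4}
    - {"x": 185,"y": -235,"z": 50,"spin": -36,"fingers": -0.4}
    - {"x": 222,"y": -282,"z": 75,"spin": -43,"fingers": -0.4}
    - {"x": 259,"y": -330,"z": 100,"spin": -50,"fingers": -0.4}
    - {"x": 295,"y": -376,"z": 118,"spin": -58,"fingers": -0.4}

```text
clock: 36.65
eef_pos: [0.3376, -0.3251, 0.1873]
tool_rot: [-0.489, 0.872, 0.002, -0.001]
ft_force: [0.8, -1.1, -0.7]
grip_width: 0.0596
grasp_force: 0.0
```

Emit:
jog_arm:
  motion:
    - {"x": 0,"y": 0,"z": 0,"spin": 0,"fingers": -0.4}
    - {"x": 0,"y": 0,"z": 0,"spin": 0,"fingers": -0.4}

```text
clock: 36.9
eef_pos: [0.3396, -0.3245, 0.189]
tool_rot: [-0.486, 0.874, 0.001, -0.0]
ft_force: [0.2, 0.4, 0.6]
grip_width: 0.06
grasp_force: 0.0
```

```bash
python3 dm.py
```

```text
[ 0.3396 -0.3245  0.189 ] [-0.76  0.21 -0.15  1.22  0.   -1.78] 0.059957426309119384
gold 503 [317. 166.] [ 0.3195 -0.3562] ang 145.9 [0.0072 0.0353]
shift [ 38.3   0.7 181.6] spin -87.7 j6 -1.78 yaw -121.8
gold 3671 [315. 211.] [ 0.3387 -0.3282] ang 55.4 [0.0374 0.0559]
shift [  4.3  -0.8 181.6] spin 2.8 j6 -1.78 yaw -121.8
```

Emit:
jog_arm:
  motion:
    - {"x": 3,"y": -1,"z": 60,"spin": 2,"fingers": -0.4}
    - {"x": 3,"y": -1,"z": 115,"spin": 2,"fingers": -0.4}
    - {"x": 3,"y": -1,"z": 160,"spin": 2,"fingers": -0.4}
    - {"x": 3,"y": -1,"z": 181,"spin": 2,"fingers": -0.4}
    - {"x": 3,"y": -1,"z": 181,"spin": 2,"fingers": -0.4}
    - {"x": 3,"y": -1,"z": 181,"spin": 2,"fingers": 1}
    - {"x": 3,"y": -1,"z": 181,"spin": 2,"fingers": 1}
    - {"x": 3,"y": -1,"z": 181,"spin": 2,"fingers": 1}

```text
clock: 37.95
eef_pos: [0.3407, -0.3283, 0.0108]
tool_rot: [-0.472, 0.882, -0.001, 0.001]
ft_force: [-0.5, 3.1, 6.8]
grip_width: 0.0365
grasp_force: 60.9
```

Emit:
jog_arm:
  motion:
    - {"x": 0,"y": 0,"z": 0,"spin": 0,"fingers": 1}
    - {"x": 0,"y": 0,"z": -40,"spin": 0,"fingers": 1}
    - {"x": 0,"y": 0,"z": -100,"spin": 0,"fingers": 1}
    - {"x": 0,"y": 0,"z": -160,"spin": 0,"fingers": 1}
    - {"x": 0,"y": 0,"z": -190,"spin": 0,"fingers": 1}

```text
clock: 38.58
eef_pos: [0.3405, -0.3294, 0.2028]
tool_rot: [-0.471, 0.882, -0.003, 0.001]
ft_force: [0.4, -0.3, -6.6]
grip_width: 0.036
grasp_force: 63.2
```

```bash
python3 -c "
from h import *
o=readout.get_obs();print(o['eef_pos'],o['grip_width'],o['grasp_force']);go(.632,.117,.2,180)"
```

```text
[ 0.34046043 -0.32938965  0.20283143] 0.0360378058965907 63.20261478424072
shift [-533.1    5.9    2.1] spin 56.2 j6 -1.75 yaw -123.8
```

Emit:
jog_arm:
  motion:
    - {"x": -40,"y": 0,"z": 0,"spin": 6,"fingers": 1}
    - {"x": -95,"y": 1,"z": 0,"spin": 12,"fingers": 1}
    - {"x": -150,"y": 2,"z": 0,"spin": 18,"fingers": 1}
    - {"x": -205,"y": 3,"z": 0,"spin": 24,"fingers": 1}
    - {"x": -260,"y": 3,"z": 0,"spin": 30,"fingers": 1}
    - {"x": -315,"y": 4,"z": 0,"spin": 36,"fingers": 1}
    - {"x": -370,"y": 5,"z": 0,"spin": 42,"fingers": 1}
    - {"x": -420,"y": 5,"z": 0,"spin": 48,"fingers": 1}

```text
clock: 39.58
eef_pos: [0.5691, 0.0253, 0.1985]
tool_rot: [-0.07, 0.998, -0.0, -0.001]
ft_force: [1.1, -1.3, -6.3]
grip_width: 0.0362
grasp_force: 63.1
```

```bash
python3 -c "
from h import *
o=readout.get_obs();print(o['eef_pos'],o['grip_width'],o['grasp_force']);go(.632,.117,.2,180)"
```

```text
[0.56912489 0.02527506 0.19853908] 0.036164837038401655 63.063039779663086
shift [-75.1  82.   -1.6] spin 8.1 j6 -0.1 yaw -171.9
```

Emit:
jog_arm:
  motion:
    - {"x": -25,"y": 28,"z": 0,"spin": 4,"fingers": 1}
    - {"x": -50,"y": 55,"z": 0,"spin": 8,"fingers": 1}
    - {"x": -74,"y": 80,"z": 0,"spin": 8,"fingers": 1}
    - {"x": -74,"y": 80,"z": 0,"spin": 8,"fingers": 1}
    - {"x": -74,"y": 80,"z": 0,"spin": 8,"fingers": 1}
    - {"x": -74,"y": 80,"z": 0,"spin": 8,"fingers": 1}

```text
clock: 40.33
eef_pos: [0.63, 0.1124, 0.199]
tool_rot: [-0.002, 1.0, -0.0, -0.001]
ft_force: [0.3, -0.4, -5.5]
grip_width: 0.0363
grasp_force: 63.0
```

```bash
python3 -c "
from h import *
o=readout.get_obs();print(o['eef_pos'],o['grip_width'],o['grasp_force']);go(.632,.117,.0165,180)"; python3 dm.py|grep gold
```

```text
[0.6299802  0.11238561 0.19902125] 0.03633387103046703 63.01415205001831
shift [ -2.2   4.7 182.5] spin 0.2 j6 0.17 yaw -179.8
gold 346 [190. 147.] [0.5803 0.0186] ang 0.1 [0.0103 0.0179]
gold 522 [ 51. 166.] [ 0.5941 -0.0892] ang 94.3 [0.0073 0.0433]
gold 330 [228. 171.] [0.5983 0.0448] ang 89.2 [0.0074 0.0247]
gold 465 [142. 179.] [ 0.6038 -0.0202] ang 95.1 [0.0071 0.0398]
gold 3738 [ 60. 211.] [ 0.629  -0.0887] ang 172.2 [0.0427 0.057 ]
gold 2406 [230. 217.] [0.6339 0.0445] ang 0.0 [0.0262 0.0573]
gold 3487 [149. 223.] [ 0.6388 -0.0192] ang 176.0 [0.0395 0.0571]
gold 1913 [318. 266.] [0.6739 0.1129] ang 89.8 [0.0171 0.0782]
gold 14738 [318. 356.] [0.761  0.1131] ang 179.4 [0.0896 0.1501]
```

Emit:
jog_arm:
  motion:
    - {"x": -2,"y": 5,"z": 50,"spin": 0,"fingers": 1}
    - {"x": -2,"y": 5,"z": 100,"spin": 0,"fingers": 1}
    - {"x": -2,"y": 5,"z": 145,"spin": 0,"fingers": 1}
    - {"x": -2,"y": 5,"z": 170,"spin": 0,"fingers": 1}
    - {"x": -2,"y": 5,"z": 182,"spin": 0,"fingers": 1}
    - {"x": -2,"y": 5,"z": 182,"spin": 0,"fingers": 1}
    - {"x": -2,"y": 5,"z": 182,"spin": 0,"fingers": -0.4}
    - {"x": -2,"y": 5,"z": 182,"spin": 0,"fingers": -0.4}

```text
clock: 41.38
eef_pos: [0.6346, 0.1186, 0.0195]
tool_rot: [-0.002, 1.0, 0.0, 0.002]
ft_force: [-0.1, 0.7, -0.2]
grip_width: 0.0599
grasp_force: 0.0
```

Emit:
jog_arm:
  motion:
    - {"x": 0,"y": 0,"z": 0,"spin": 0,"fingers": -0.4}
    - {"x": 0,"y": 0,"z": -50,"spin": 0,"fingers": -0.4}
    - {"x": 0,"y": 0,"z": -110,"spin": 0,"fingers": -0.4}
    - {"x": 0,"y": 0,"z": -170,"spin": 0,"fingers": -0.4}
    - {"x": 0,"y": 0,"z": -230,"spin": 0,"fingers": -0.4}
    - {"x": 0,"y": 0,"z": -280,"spin": 0,"fingers": -0.4}
    - {"x": 0,"y": 0,"z": -280,"spin": 0,"fingers": -0.4}

```text
clock: 42.25
eef_pos: [0.6348, 0.1189, 0.3039]
tool_rot: [-0.002, 1.0, 0.001, 0.006]
ft_force: [0.6, 0.7, -0.1]
grip_width: 0.0598
grasp_force: 0.0
```

```bash
python3 dm.py|grep gold; python3 -c "
from seg import *
go(.428,.304,.30,180); print(readout.get_obs()['eef_pos'])
mark()
c=snap('side','s6.png')
for b in blobs(c,(15,120,90),(28,255,255),60)[2:]: print(b[0],b[1].round(),axis(c,b[2],.041)[0])
c=snap('side')
for b in blobs(c,(0,170,80),(4,255,255),40): print('red',b[0],b[1].round())"
```

```text
gold 1462 [614. 125.] [0.5741 0.4123] ang 85.9 [0.0264 0.0553]
gold 301 [107. 141.] [ 0.594  -0.0899] ang 92.7 [0.0073 0.0403]
gold 284 [247. 145.] [0.598  0.0496] ang 90.3 [0.0075 0.0355]
gold 267 [316. 147.] [0.5989 0.1181] ang 89.6 [0.0073 0.0343]
gold 2176 [112. 176.] [ 0.6287 -0.0897] ang 176.4 [0.0411 0.0565]
gold 286 [176. 151.] [ 0.6035 -0.0209] ang 93.3 [0.0075 0.0385]
gold 1988 [248. 180.] [0.6328 0.0492] ang 177.7 [0.0363 0.0567]
gold 1963 [316. 181.] [0.6339 0.118 ] ang 179.1 [0.0357 0.057 ]
gold 2026 [181. 186.] [ 0.6387 -0.0197] ang 178.3 [0.0387 0.0565]
shift [205.  186.2  -0.7] spin 0.2 j6 0.18 yaw -179.8
[0.6338216  0.11867401 0.30044981]
mark side 194 [171. 324.] inplane r 0.086 ang -4.0
mark wrist 660 [628. 133.] inplane r 0.075 ang -3.6
410 [299. 245.] [ 0.62940433 -0.08602896]
444 [274. 261.] [ 0.63895108 -0.01578522]
471 [253. 283.] [0.63369194 0.05373471]
512 [229. 304.] [0.6349484  0.12314921]
213 [171. 326.] [0.68242147 0.22556107]
red 3705 [410. 130.]
red 877 [165. 247.]
red 140 [174. 286.]
red 221 [300. 318.]
```

View pics/s6.png

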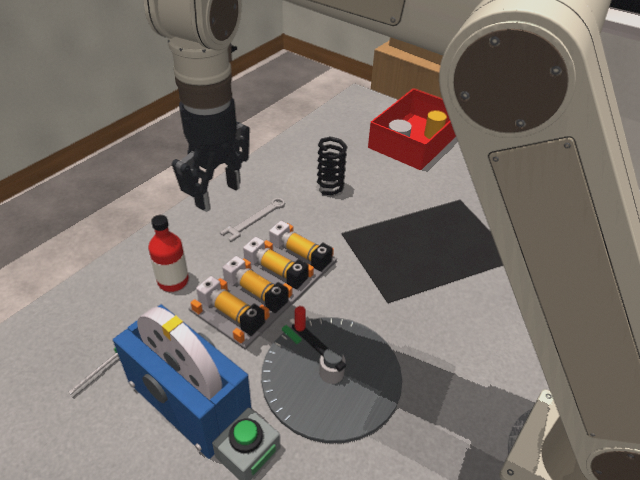

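The side picture shows all four dampers flat in the lanes at (305,243), (280,262), (258,283) and (232,305). The mark is at the top at (172,324) and the arm is over the clip at (295,333). Next is the button, pressed slightly to its -x side to keep the gripper body clear of the housing.

Emit:
jog_arm:
  motion:
    - {"x": 45,"y": 40,"z": 0,"spin": 0,"fingers": 1}
    - {"x": 90,"y": 80,"z": 0,"spin": 0,"fingers": 1}
    - {"x": 135,"y": 120,"z": 0,"spin": 0,"fingers": 1}
    - {"x": 180,"y": 155,"z": 0,"spin": 0,"fingers": 1}
    - {"x": 216,"y": 186,"z": 0,"spin": 0,"fingers": 1}
    - {"x": 216,"y": 186,"z": 60,"spin": 0,"fingers": 1}
    - {"x": 216,"y": 186,"z": 120,"spin": 0,"fingers": 1}
    - {"x": 216,"y": 186,"z": 170,"spin": 0,"fingers": 1}

```text
clock: 43.55
eef_pos: [0.4141, 0.3027, 0.1241]
tool_rot: [-0.002, 1.0, -0.001, -0.001]
ft_force: [-0.0, 0.9, 0.7]
grip_width: 0.0
grasp_force: 0.0
```

Emit:
jog_arm:
  motion:
    - {"x": 0,"y": 0,"z": 0,"spin": 0,"fingers": 1}
    - {"x": 0,"y": 0,"z": 25,"spin": 0,"fingers": 1}
    - {"x": 0,"y": 0,"z": 35,"spin": 0,"fingers": 1}
    - {"x": 0,"y": 0,"z": 35,"spin": 0,"fingers": 1}

```text
clock: 44.05
eef_pos: [0.4162, 0.3037, 0.093]
tool_rot: [-0.002, 1.0, 0.0, 0.0]
ft_force: [-0.3, 0.0, 0.3]
grip_width: -0.0002
grasp_force: 0.0
```

```bash
python3 -c "
from h import *
o=readout.get_obs();print(o['eef_pos'],o['ft_force'],o['grip_width']);go(.418,.304,.066,180)"
```

```text
[0.41617328 0.30365422 0.09301588] [-0.28430895  0.04939548  0.30992512] -0.0002240543592482109
shift [-1.8  0.3 27. ] spin 0.2 j6 0.63 yaw -179.8
```

Emit:
jog_arm:
  motion:
    - {"x": 0,"y": 0,"z": 12,"spin": 0,"fingers": 1}
    - {"x": 0,"y": 0,"z": 20,"spin": 0,"fingers": 1}
    - {"x": 0,"y": 0,"z": 25,"spin": 0,"fingers": 1}
    - {"x": 0,"y": 0,"z": 28,"spin": 0,"fingers": 1}
    - {"x": 0,"y": 0,"z": 28,"spin": 0,"fingers": 1}

```text
clock: 44.68
eef_pos: [0.416, 0.3036, 0.0659]
tool_rot: [-0.002, 1.0, 0.0, 0.0]
ft_force: [-3.0, -1.7, 11.3]
grip_width: 0.0002
grasp_force: 6.1
```

Emit:
jog_arm:
  motion:
    - {"x": 0,"y": 0,"z": 1,"spin": 0,"fingers": 1}
    - {"x": 0,"y": 0,"z": 2,"spin": 0,"fingers": 1}
    - {"x": 0,"y": 0,"z": 2,"spin": 0,"fingers": 1}

```text
clock: 45.05
eef_pos: [0.416, 0.3037, 0.0657]
tool_rot: [-0.002, 1.0, 0.001, 0.001]
ft_force: [-7.1, -4.4, 23.5]
grip_width: -0.0002
grasp_force: 11.8
```

```bash
python3 -c "
from seg import *
o=readout.get_obs();print(o['eef_pos'],o['ft_force']);mark()"
```

```text
[0.41595557 0.30368072 0.06567208] [-7.09412501 -4.37361023 23.49586852]
mark side 200 [171. 324.] inplane r 0.085 ang -3.7
```

```bash
python3 -c "
from seg import *
c=snap('side'); im=cv2.resize(c['pixels'][390:480,190:310,::-1],None,fx=6,fy=6,interpolation=cv2.INTER_CUBIC); cv2.imwrite('pics/btn.png',im)"
```

```text
(no output)
```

View pics/btn.png

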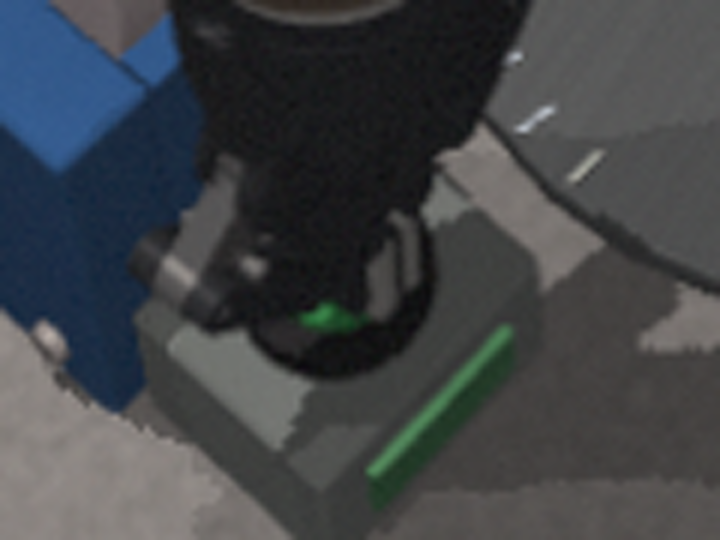

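The close-up shows the fingertips over the button, with a green sliver at (330,315). They sit close to the collar, so I'll press again dead centre to be sure.

Emit:
jog_arm:
  motion:
    - {"x": 0,"y": 0,"z": -20,"spin": 0,"fingers": 1}
    - {"x": -11,"y": 0,"z": -20,"spin": 0,"fingers": 1}
    - {"x": -11,"y": 0,"z": -15,"spin": 0,"fingers": 1}
    - {"x": -11,"y": 0,"z": -11,"spin": 0,"fingers": 1}
    - {"x": -11,"y": 0,"z": -9,"spin": 0,"fingers": 1}
    - {"x": -11,"y": 0,"z": -9,"spin": 0,"fingers": 1}

```text
clock: 46.0
eef_pos: [0.4262, 0.303, 0.0706]
tool_rot: [-0.002, 1.0, -0.001, -0.001]
ft_force: [-0.5, -1.3, 2.4]
grip_width: -0.0
grasp_force: 1.1
```

Emit:
jog_arm:
  motion:
    - {"x": 0,"y": 0,"z": 3,"spin": 0,"fingers": 1}
    - {"x": 0,"y": 0,"z": 3,"spin": 0,"fingers": 1}

```text
clock: 46.25
eef_pos: [0.4265, 0.3033, 0.0682]
tool_rot: [-0.002, 1.0, -0.0, -0.0]
ft_force: [-0.1, -1.0, 4.2]
grip_width: 0.0002
grasp_force: 1.8
```

Emit:
jog_arm:
  motion:
    - {"x": 0,"y": 0,"z": 3,"spin": 0,"fingers": 1}
    - {"x": 0,"y": 0,"z": 3,"spin": 0,"fingers": 1}

```text
clock: 46.5
eef_pos: [0.4267, 0.3035, 0.066]
tool_rot: [-0.002, 1.0, 0.0, 0.0]
ft_force: [-3.0, -3.0, 8.7]
grip_width: -0.0
grasp_force: 4.5
```

Emit:
jog_arm:
  motion:
    - {"x": 0,"y": 0,"z": 3,"spin": 0,"fingers": 1}
    - {"x": 0,"y": 0,"z": 3,"spin": 0,"fingers": 1}

```text
clock: 46.75
eef_pos: [0.4267, 0.3036, 0.0657]
tool_rot: [-0.002, 1.0, 0.001, 0.001]
ft_force: [-8.9, -7.1, 25.8]
grip_width: 0.0004
grasp_force: 13.0
```

The spring gave way softly (2.4 N, then 4.2 N) and then hit a hard stop, so the button is fully down. I'll retract.

Emit:
jog_arm:
  motion:
    - {"x": 0,"y": 0,"z": -30,"spin": 0,"fingers": 1}
    - {"x": 0,"y": 0,"z": -90,"spin": 0,"fingers": 1}
    - {"x": 0,"y": 0,"z": -150,"spin": 0,"fingers": 1}
    - {"x": 0,"y": 0,"z": -210,"spin": 0,"fingers": 1}
    - {"x": 0,"y": 0,"z": -210,"spin": 0,"fingers": 0}
    - {"x": 0,"y": 0,"z": -210,"spin": 0,"fingers": -0.4}
    - {"x": 0,"y": 0,"z": -210,"spin": 0,"fingers": -0.4}

```text
clock: 47.62
eef_pos: [0.426, 0.3031, 0.2701]
tool_rot: [-0.002, 1.0, -0.001, -0.002]
ft_force: [0.4, -0.4, 0.3]
grip_width: 0.0542
grasp_force: 0.0
```

```bash
python3 -c "
from seg import *
mark()
c=snap('side')
for b in blobs(c,(15,120,90),(28,255,255),60): print(b[0],b[1].round(),axis(c,b[2],.041)[0])
for b in blobs(c,(0,170,80),(4,255,255),40)+blobs(c,(50,120,50),(80,255,255),25): print('r/g',b[0],b[1].round())
print(readout.get_obs()['eef_pos'])"
```

```text
mark side 198 [171. 324.] inplane r 0.085 ang -3.8
85 [470. 116.] [ 0.57038293 -0.77936961]
396 [434. 122.] [ 0.63314738 -0.69140976]
409 [299. 245.] [ 0.62945532 -0.08608527]
404 [275. 261.] [ 0.6390931  -0.01776099]
213 [171. 326.] [0.68242147 0.22556107]
r/g 3140 [413. 136.]
r/g 874 [165. 247.]
r/g 139 [174. 286.]
r/g 223 [300. 318.]
r/g 133 [291. 334.]
r/g 461 [245. 432.]
[0.42641511 0.30329545 0.27099115]
```

```bash
python3 -c "
from seg import *
c=snap('scene')
for b in blobs(c,(15,120,90),(28,255,255),60):
    m=axis(c,b[2],.041); print(b[0],b[1].round(),m[0],m[1].round())"
```

```text
439 [ 85. 178.] [ 0.63233657 -0.69412967] 56.0
376 [288. 260.] [ 0.62125613 -0.09104263] 7.0
63 [471. 265.] [0.44374491 0.29837495] 87.0
390 [313. 275.] [ 0.63049539 -0.02062335] 7.0
398 [342. 285.] [0.62469049 0.04974397] 3.0
409 [370. 297.] [0.62508596 0.11898235] 2.0
252 [634. 338.] [0.46876006 0.66939561] 177.0
```

```bash
python3 -c "
from workcell import bot
print(bot.job_done())"
```

```text
the job is handed in; nothing more can be done
None
```

The job is handed in with no verdict returned: by my last measurements the mark is about 3–4° off top (limit 7°), the pickup arm is over the clip, all four dampers lie in their lanes, the button was pressed to its stop and released, and the bystanders were left alone.

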